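# Right the toppled bottles in the spill tray

## Robot

A 6-joint arm with a two-finger parallel gripper is mounted at the origin on a cart in front of the work surface, level with it; the furniture and walls round the work are solid. World frame = base frame: x ahead of the robot, y to its left, z up, the work surface at z = 0. Lengths are in m, angles in rad, forces in N, time in s.
With the tool pointing down it reaches from about 0.3 to 0.875 m from the base axis. Payload 6.4 kg.
Tool frame: the origin (TCP) lies at the very end of the fingers, on their centre line; the grasp point (between the pads) lies tcp_to_grasp behind it (tcp_to_grasp is the distance from the TCP to the grasp point, in m); z points along the fingers, y is the direction in which the jaws open and shut (so a half turn about z gives the same grasp; the last joint's range is limited). The gripper opens to 85 mm and grips with 20 to 120 N. Pads are 22 mm wide; open, the fingers measure 114 mm over their backs; the gripper's body (76 mm by 85 mm) begins 54 mm behind the grasp point. The pads swing forward as they close: fully open they stand 13 mm farther back than shut.
Start: joints at [0.928, 0.181, 1.607, -0, 1.354, -0.206], TCP at [0.243, 0.521, 0.231] pointing down, gripper open.
Joint ranges: [-2.99, 2.99], [-0.89, 2.07], [0.3, 2.58], [-1.14, 4.28], [0, 2.63], [-3.12, 3.12]. Speed limits (rad/s): [2.57, 2.57, 3.01, 3.14, 3.14, 3.14].

## Interface

Orientations are given as a unit quaternion [w, x, y, z].
In Python, from bench import get_obs, camera, hand_in, tcp_to_grasp gives the robot as it stands.
- The arm moves only by the shell command python3 -m inch 'ROWS' [OPENING]. ROWS is JSON, a list of rows, each an object with "delta_pos": the shift along the tool's x, y, z in cm, a list of three; "rotation": the turn, a rotation vector about the tool's x, y, z in rad, a list of three. In form: [{"delta_pos": [x, y, z], "rotation": [rx, ry, rz]}, ...]. A call has 1 to 10 rows; each row shifts and turns the commanded pose from where the row before left it, along the tool's axes as they then stand; what a row does not reach is not made up. A row lasts 1/10 s, in which the tool goes at most 50 mm and 8.59 degrees, less where a joint would pass 70% of its speed; a pose out of reach is approached as far as the arm can. A call is refused whole if a number of a shift passes 5 or a number of a turn 0.15, either way. A call with a gripper value outside its range is refused whole. OPENING is the finger opening in cm, from 0 to 8.54, set as the call begins (- or left out, the last holds). The fingers move at their own pace and stop on an object; the grip force is fixed at half the most. Time passes only in rows, so rows that do not move let the fingers close. It gives the time, the measured TCP pose, the force and the opening at its end, in the units of the state.
- get_obs(): the state, without advancing time (a new reading comes with each control period).
- camera(name): name is "side" or "top"; returns a dict with "color" (420x560x3 uint8, red, green, blue), "vfov" (degrees; the focal length in pixels is half the picture's height over the tangent of half this angle, whatever the lens; pixels are square), "cx", "cy" (the principal point, pixels), "k1" (the pictures are not rectified: a ray, as slopes to the right and down, at radius r is drawn at 1 + k1 r^2 times it, then the intrinsics apply), "eye" and "orientation" of the camera in the world. Camera axes: x right, y down, z forward; pixel columns grow to the right and rows downward; lengths in m; the calibration is good to about 2 mm. A picture is of the moment at which its call begins. There is no depth.
- hand_in(): hands the job in, once; it reports no verdict.
The state is a dict: "time_s": time; "q": joint angles; "dq": joint speeds; "joint_efforts": joint torques, N m; "eef_pos": TCP position; "eef_rot": TCP orientation; "wrist_force": force on the tool from outside, world axes, zero at the start; "torque": the same for the moment, N m; "opening": opening from 0.0 (shut) to 1.0 (fully open).
Only numpy, scipy, OpenCV 4.12 (cv2) and the standard library are available. Lean on these libraries where they do the work, as an engineer would, in place of code of your own. Each camera call takes 0.05 s, during which the arm holds its last target.

## Task

Two bottles have been knocked over on the bench. Stand the large white one upright in the wide bay of the low spill tray, and the small amber one upright in the narrow bay that is still empty; do not knock over or push about anything else on the bench.

Things in the scene. Friction and masses are not known exactly. Their poses are not given: they have to be found in the camera images.
- white_bottle_mid (a point): the large white bottle: a plain rectangular body 49 mm (its x) by 66 mm (its y) in section and 109 mm high, then shoulder and cap to 137 mm in all (neck and cap are about 30 mm across). It lies on a narrow side, so that it is 66 mm high and 49 mm wide as it lies. This point is on its axis, 55 mm from the underside; its z runs from the underside to the cap. 0.17 to 0.34 kg, centre of mass about 55 mm from the underside
- amber_bottle_mid (a point): the small amber bottle with a black cap: a body 38 mm wide, 75 mm high with the cap; it lies on its side, does not roll, and 38 mm wide is what fingers meet across its x. This point is on its axis, 35 mm from the underside; its z runs from the underside to the cap. 0.05 to 0.1 kg
- white_bottle: the same white bottle, origin at the centre of its underside, z towards the cap
- amber_bottle: the same amber bottle, origin at the centre of its underside, z towards the cap
- spill_tray: a low aluminium tray fixed to the bench, 100 mm (its x, away from the robot) by 228 mm (its y), origin at the centre of its underside. Floor 3 mm thick, rim 12 mm high and 4 mm thick, two ribs 8 mm high divide it along y into three bays 92 mm deep in x: one wide (84 mm) at its +y end, then two narrow (64 mm each)
- bay_wide (a point): centre of the floor of the wide bay (84 mm along y, 92 mm along x), axes as the tray's, z up
- bay_middle (a point): centre of the floor of the middle, narrow bay (64 mm along y)
- bay_end (a point): centre of the floor of the narrow bay at the -y end (64 mm along y)
- needle_bottle: a slim white squeeze bottle with a needle tip (33 mm across, 97 high, its stiff body 28 mm square and 56 high), standing upright in one of the two narrow bays of the spill tray; origin at the centre of its underside
- loupe: a black eye loupe, 35 mm across, 32 high, standing; origin at the centre of its underside
- tape_roll: a flat roll of tape, 96 mm across, 15 high, lying flat; origin at the centre of its underside
- screwdriver: a precision screwdriver lying down, 170 mm long along its y, 19 across; origin half-way along, at the underside
- spool: a reel of solder, 54 mm across, 43 high, standing on its flange; origin at the centre of its underside
- cutters: a pair of flush cutters lying flat, 62 x 125 mm (along its y), 12 high; origin at its centre, at the underside
- tub: a square lidded tub, 66 x 66 mm, 64 high; origin at the centre of its underside
- ionizer: a fixed bench ionizer (fan box on a low foot), about 180 mm (its x) by 150 mm (its y) and 240 mm high, standing to the robot's right of the spill tray: an obstacle, not to be handled; origin at the centre of its underside
There are look-alikes about, which are no part of the job. What is meant by the amber_bottle is not purple, red or turquoise, and is the larger of those in its own colour.

How it is judged:
By the outcome, as a careful person would: the job done as asked, in the order asked, and still so for the second after the job is handed in, with the robot touching nothing.
It also fails if it takes over 64 s, if anything falls off the work surface, if the arm or the gripper's body presses on something with over 40 N, if the wrist force passes 120 N, or if a joint passes its speed limit or range.

## Working session

There is one attempt and no reset: what is moved stays moved. The work goes in short steps, Python scripts to look and compute and a shell command to move; the robot and the scene stay as the last step left them, time stands still between calls to the robot, and variables do not carry over. Pictures are saved under pics/ and viewed, and the job is handed in when it is done.

```bash
ls; mkdir -p pics
python3 - <<'E'
from bench import *
import cv2
print(get_obs(), tcp_to_grasp)
for n in("side","top"):
    c=camera(n); cv2.imwrite(f"pics/{n}0.png",c["color"][:,:,::-1]); print({k:v for k,v in c.items() if k!="color"})
E
```

```text
pics
{'time_s': 0.0, 'q': array([ 9.27694180e-01,  1.81540562e-01,  1.60800634e+00, -1.87059160e-06,
        1.35378925e+00, -2.06295160e-01]), 'dq': array([-1.73326403e-04,  3.03595638e-04, -4.68854808e-04, -2.83168088e-04,
       -7.96543552e-04,  4.58299579e-05]), 'joint_efforts': array([ 9.09970458e-04, -4.44868469e+01, -3.51344311e+01, -1.41873220e-04,
        8.86469643e-03,  8.92241673e-06]), 'eef_pos': array([0.24289895, 0.52057147, 0.23038522]), 'eef_rot': array([-3.58369412e-04,  2.16671039e-01,  9.76244283e-01, -7.94682955e-04]), 'wrist_force': array([-0.34028081, -0.68477918,  0.27953295]), 'torque': array([ 0.01001674,  0.00755299, -0.01671012]), 'opening': 1.0035746376434544} 0.0187
{'vfov': 51.41928172333975, 'cx': 277.2142103665957, 'cy': 207.52125680225532, 'k1': -0.09848879810386353, 'eye': array([0.55120833, 0.97405028, 0.6698926 ]), 'orientation': array([-0.00994259,  0.015584  ,  0.89904394, -0.43746803])}
{'vfov': 49.52598510403394, 'cx': 273.6204041434858, 'cy': 214.45523043190272, 'k1': -0.14324216733545933, 'eye': array([0.44783716, 0.14700876, 1.11780731]), 'orientation': array([ 0.01692854, -0.6983495 ,  0.71526707, -0.02035726])}
```

View pics/top0.png

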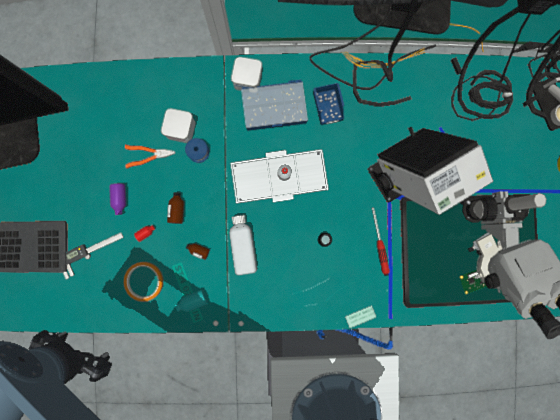

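View pics/side0.png

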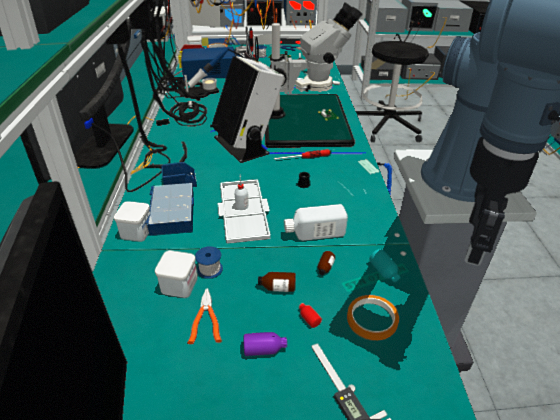

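Amber candidates in the top view are: large brown (176,208), small brown (197,251), purple (118,198), red (145,232), plus a ghost/turquoise one around (190,298). I choose (176,208), as it is brown and the larger of the two. White candidates are the lying bottle (243,244), the square tubs (247,72) and (178,124), and the needle bottle in the tray (284,172). I'll check all of these in crops.

```bash
cat > h.py <<'E'
import numpy as np, cv2
from scipy.spatial.transform import Rotation as R
def K(c):
    f=c["color"].shape[0]/2/np.tan(np.radians(c["vfov"]/2)); return f
def rot(c): w,x,y,z=c["orientation"]; return R.from_quat([x,y,z,w]).as_matrix()
def ray(c,uv):
    f=K(c); d=(np.atleast_2d(uv).astype(float)-[c["cx"],c["cy"]])/f
    s=d.copy()
    for _ in range(20): s=d/(1+c["k1"]*(s**2).sum(1,keepdims=True))
    v=np.c_[s,np.ones(len(s))]@rot(c).T
    return v/np.linalg.norm(v,axis=1,keepdims=True)
def plane(c,uv,z):
    v=ray(c,uv); e=c["eye"]; t=(z-e[2])/v[:,2]; return e+v*t[:,None]
def proj(c,P):
    p=(np.atleast_2d(P)-c["eye"])@rot(c); s=p[:,:2]/p[:,2:]
    s=s*(1+c["k1"]*(s**2).sum(1,keepdims=True)); return s*K(c)+[c["cx"],c["cy"]]
def crop(c,name,x0,y0,w,h,k):
    im=c["color"][y0:y0+h,x0:x0+w,::-1]; cv2.imwrite(name,cv2.resize(im,None,fx=k,fy=k,interpolation=cv2.INTER_CUBIC))
E
python3 - <<'E'
from h import *; from bench import *
c=camera("top"); crop(c,"pics/t1.png",150,140,200,150,4)
c=camera("side"); crop(c,"pics/s1.png",200,160,200,150,4)
E
```

```text
(no output)
```

View pics/t1.png

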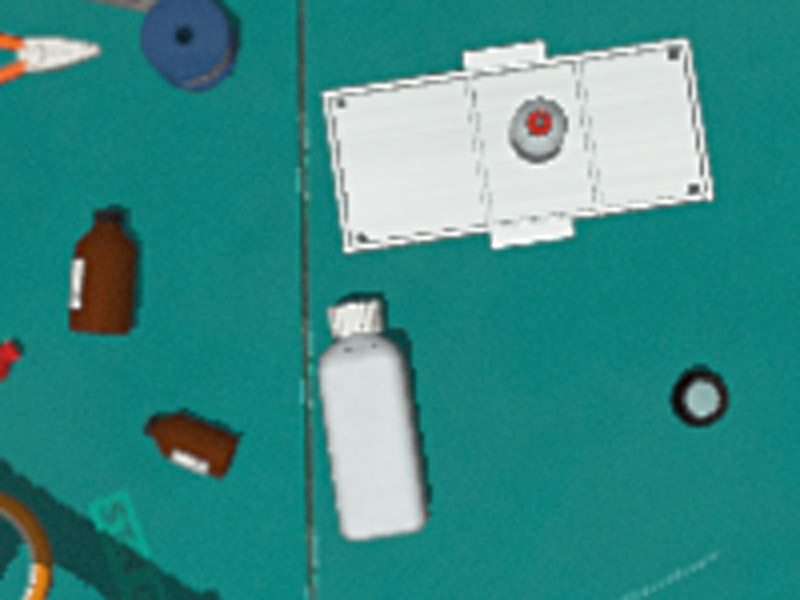

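View pics/s1.png

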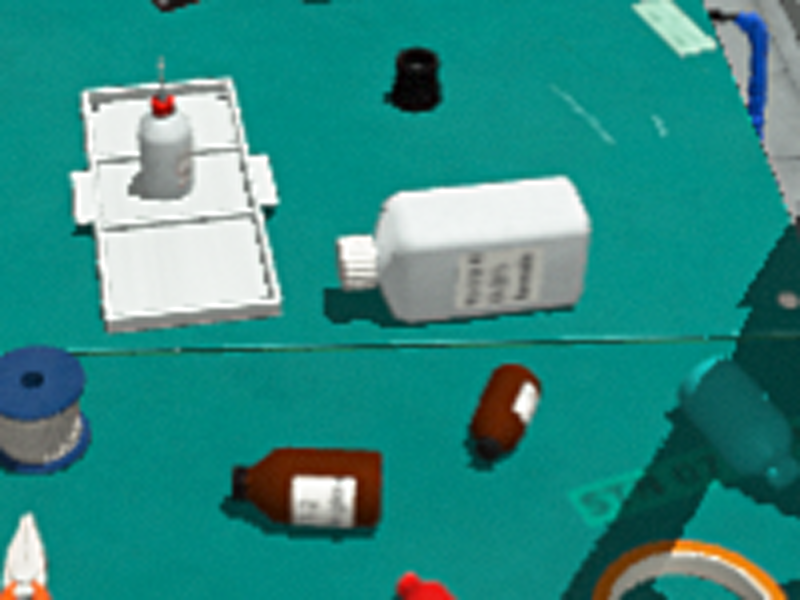

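Run:
```python
from h import *; from bench import *
np.set_printoptions(precision=4,suppress=True)
c=camera("top"); s=camera("side")
T=lambda p:(np.array(p,float)+.5)/4-.5+[150,140]
S=lambda p:(np.array(p,float)+.5)/4-.5+[200,160]
t=plane(c,T([(323,92),(688,40),(712,198),(347,250)]),.012); print("tray",t, t.mean(0))
ts=plane(s,S([(83,90),(232,78),(282,302),(105,322)]),.012); print("side: tray",ts,ts.mean(0))
b=t.copy(); xa=(t[0]-t[3]+t[1]-t[2]);ya=(t[0]-t[1]+t[3]-t[2]);ya/=np.linalg.norm(ya);xa/=np.linalg.norm(xa)
print("tray yaw deg from y",np.degrees(np.arctan2(-ya[0],ya[1])),"x",np.degrees(np.arctan2(xa[1],xa[0])), np.linalg.norm(t[0]-t[1]),np.linalg.norm(t[0]-t[3]))
# masks
im=c["color"].astype(int); r,g,bl=im[...,0],im[...,1],im[...,2]
hsv=cv2.cvtColor(c["color"],cv2.COLOR_RGB2HSV)
m=((hsv[...,1]<60)&(hsv[...,2]>120)).astype(np.uint8)
n,l,st,ce=cv2.connectedComponentsWithStats(m)
i=l[250,243]; pts=cv2.findContours((l==i).astype(np.uint8),0,1)[0][0]
print("white",st[i]); 
body=((l==i)&(np.arange(420)[:,None]>228)).astype(np.uint8); print(cv2.minAreaRect(cv2.findContours(body,0,1)[0][0]))
w=plane(c,T([(342,540),(427,526)]),.066); print("white underside top",w)
w=plane(c,T([(321,375),(406,365)]),.066); print("white shoulder top",w)
print("cap", plane(c,T([(328,304),(381,297)]),.033))
print("amber bottom", plane(c,T([(68,332),(133,335)]),.019), "cap",plane(c,T([(97,207),(124,207)]),.019))
print("amber side cam: bottom", plane(s,S([(380,490)]),.019),"cap", plane(s,S([(233,483)]),.019))
print("white side cam underside top corners", plane(s,S([(570,178),(588,228)]),.066), "bottom near",plane(s,S([(578,303)]),0))
for n,p in dict(needle=(538,123),loupe=(700,398)).items(): print(n,plane(c,T([p]),.09 if n=="needle" else .032))
```

```text
tray [[0.636  0.244  0.012 ]
 [0.6632 0.0189 0.012 ]
 [0.565  0.0073 0.012 ]
 [0.5384 0.231  0.012 ]] [0.6007 0.1253 0.012 ]
side: tray [[0.6638 0.0223 0.012 ]
 [0.5653 0.0114 0.012 ]
 [0.5374 0.2363 0.012 ]
 [0.6366 0.2501 0.012 ]] [0.6008 0.13   0.012 ]
tray yaw deg from y 6.841920629542974 x 7.14209126844479 0.2267253936356562 0.09846540041807587
white [ 230  215   26   60 1124]
((242.29998779296875, 250.59996032714844), (46.24478530883789, 21.0717830657959), 81.8698959350586)
white underside top [[0.3666 0.2333 0.066 ]
 [0.3735 0.1841 0.066 ]]
white shoulder top [[0.4619 0.2434 0.066 ]
 [0.4666 0.1941 0.066 ]]
cap [[0.5046 0.2414 0.033 ]
 [0.5081 0.2096 0.033 ]]
amber bottom [[0.4921 0.4016 0.019 ]
 [0.4893 0.3616 0.019 ]] cap [[0.5679 0.3829 0.019 ]
 [0.5675 0.3662 0.019 ]]
amber side cam: bottom [[0.4922 0.3862 0.019 ]] cap [[0.5653 0.3792 0.019 ]]
white side cam underside top corners [[0.3724 0.1966 0.066 ]
 [0.3694 0.2416 0.066 ]] bottom near [[0.3664 0.2294 0.    ]]
needle [[0.6019 0.1151 0.09  ]]
loupe [[0.4432 0.0207 0.032 ]]
```

The crops confirm the choice: the large amber bottle is at crop (103,275), with the smaller brown one at (195,443). The white bottle has its cap away from the robot, and the needle bottle is in the middle bay, so the empty narrow bay is the -y end. I'll move above the white bottle and log joints to learn the arm's geometry.

```bash
python3 -m inch '[{"delta_pos":[-3,-2,0],"rotation":[0,0,0]},{"delta_pos":[-3,-2,0],"rotation":[0,0,0]},{"delta_pos":[-3,-2,0],"rotation":[0,0,0]},{"delta_pos":[-3,-2,0],"rotation":[0,0,0]},{"delta_pos":[-3,-2,0],"rotation":[0,0,0]},{"delta_pos":[-3,-2,0],"rotation":[0,0,0]},{"delta_pos":[-3,-2,0],"rotation":[0,0,0]},{"delta_pos":[-3,-2,0],"rotation":[0,0,0]},{"delta_pos":[-3,-2,0],"rotation":[0,0,0]},{"delta_pos":[-2,-1.6,0],"rotation":[0,0,0]}]'
cat > o.py <<'E'
from bench import *; import numpy as np, json
np.set_printoptions(precision=4,suppress=True)
o=get_obs(); w,x,y,z=o["eef_rot"]
from scipy.spatial.transform import Rotation as R
M=R.from_quat([x,y,z,w]).as_matrix()
print("t",o["time_s"],"q",o["q"],"p",o["eef_pos"]);print("grasp",o["eef_pos"]-tcp_to_grasp*M[:,2],"x",M[:,0],"y",M[:,1],"z",M[:,2],"F",o["wrist_force"],"op",o["opening"])
open("log.jsonl","a").write(json.dumps([list(o["q"]),list(o["eef_pos"]),M.tolist()])+"\n")
E
python3 o.py;python3 -m inch '[{"delta_pos":[0,0,0],"rotation":[0,0,-0.137]},{"delta_pos":[0,0,0],"rotation":[0,0,-0.137]},{"delta_pos":[0,0,0],"rotation":[0,0,-0.137]},{"delta_pos":[0,0,0],"rotation":[0,0,-0.137]},{"delta_pos":[0,0,0],"rotation":[0,0.12,0]},{"delta_pos":[0,0,0],"rotation":[0,0.12,0]},{"delta_pos":[0,0,0],"rotation":[0,0.11,0]},{"delta_pos":[0,0,0],"rotation":[0,0,0]}]';python3 o.py
```

```text
time_s: 1.3
eef_pos: [0.4241, 0.2189, 0.2314]
eef_rot: [0.0, 0.217, 0.976, -0.0]
wrist_force: [-0.5, 0.3, 0.1]
opening: 0.999
t 1.3 q [ 0.2274 -0.0432  1.8447 -0.0004  1.3396 -0.9054] p [0.4241 0.2189 0.2314]
grasp [0.4241 0.2189 0.2501] x [-0.9056  0.4241 -0.0007] y [0.4241 0.9056 0.    ] z [ 0.0006 -0.0003 -1.    ] F [-0.5302  0.3315  0.1081] op 0.9987950226554294
time_s: 2.1
eef_pos: [0.4241, 0.2203, 0.2293]
eef_rot: [-0.176, -0.054, 0.983, -0.01]
wrist_force: [0.0, 0.1, 0.3]
opening: 0.999
t 2.1 q [ 0.2071  0.2173  1.6093  0.0334  1.6681 -1.4763] p [0.4241 0.2203 0.2293]
grasp [0.4306 0.2211 0.2469] x [-0.9321 -0.1028  0.3473] y [-0.1098  0.994  -0.0005] z [-0.3451 -0.0385 -0.9378] F [0.0097 0.1082 0.3173] op 0.998660059320168
```

```bash
python3 -m inch '[{"delta_pos":[-2.75,-0.4,-2.3],"rotation":[0,0,0]},{"delta_pos":[-2.75,-0.4,-2.3],"rotation":[0,0,0]},{"delta_pos":[-2.75,-0.4,-2.3],"rotation":[0,0,0]},{"delta_pos":[-2.75,-0.4,-2.3],"rotation":[0,0,0]},{"delta_pos":[-2.75,-0.4,-2.3],"rotation":[0,0,0]}]'; python3 o.py; python3 -m inch '[{"delta_pos":[0,0,0],"rotation":[0,-0.15,0]},{"delta_pos":[0,0,0],"rotation":[0,-0.15,0]},{"delta_pos":[0,0,0],"rotation":[0,-0.15,0]},{"delta_pos":[0,0,0],"rotation":[0,-0.15,0]},{"delta_pos":[0,0,0],"rotation":[0,-0.15,0]}]'; python3 o.py;python3 -m inch '[{"delta_pos":[0,0,0],"rotation":[0,-0.15,0]},{"delta_pos":[0,0,0],"rotation":[0,-0.15,0]}]';python3 o.py
```

```text
time_s: 2.6
eef_pos: [0.5938, 0.2198, 0.2933]
eef_rot: [-0.172, -0.055, 0.983, -0.01]
wrist_force: [0.2, 0.5, 0.7]
opening: 1.002
t 2.6 q [ 0.1591  0.5197  1.0804  0.0169  1.888  -1.5208] p [0.5938 0.2198 0.2933]
grasp [0.6001 0.2205 0.3109] x [-0.9346 -0.1047  0.3399] y [-0.1113  0.9938 -0.0001] z [-0.3378 -0.0379 -0.9405] F [0.1536 0.5472 0.7319] op 1.002355322589295
time_s: 3.1
eef_pos: [0.5928, 0.2199, 0.2943]
eef_rot: [0.204, -0.055, 0.977, 0.012]
wrist_force: [-0.0, -0.4, -0.5]
opening: 0.999
t 3.1 q [ 0.1821  0.002   1.7259 -0.0328  1.0037 -1.4887] p [0.5928 0.2199 0.2943]
grasp [0.5853 0.2191 0.3114] x [-0.911  -0.1022 -0.3996] y [-0.1116  0.9937  0.0004] z [ 0.397   0.045  -0.9167] F [-0.0379 -0.4337 -0.4504] op 0.9988722395266362
time_s: 3.3
eef_pos: [0.5922, 0.2201, 0.2947]
eef_rot: [0.348, -0.053, 0.936, 0.02]
wrist_force: [1.3, 0.0, -0.8]
opening: 1.0
t 3.3 q [ 0.1958 -0.1391  1.962  -0.0939  0.611  -1.4301] p [0.5922 0.2201 0.2947]
grasp [0.5801 0.2187 0.3089] x [-0.7527 -0.0845 -0.6529] y [-0.1122  0.9937  0.0007] z [ 0.6488  0.0738 -0.7574] F [ 1.2724  0.0411 -0.7933] op 1.0002059009686468
```

```bash
cat > kin.py <<'E'
import numpy as np, json
from scipy.optimize import least_squares
from scipy.spatial.transform import Rotation as R
rz=lambda a:R.from_euler('z',a).as_matrix(); ry=lambda a:R.from_euler('y',a).as_matrix()
def fk(q,P,s4=1,s6=1,off=np.pi):
    h,a1,d,a2,a3,e,d6,lat2=P
    M=rz(q[0]); p=np.array([0,0,h])+M@[a1,d,0]
    M=M@ry(q[1]); p=p+M@[0,0,a2]
    M=M@ry(q[2]); p=p+M@[e,0,a3]
    M=M@rz(s4*q[3])@ry(q[4]); p=p+M@[0,lat2,d6]
    M=M@rz(s6*q[5]+off); return p,M
if __name__=="__main__":
    L=[json.loads(l) for l in open("log.jsonl")]
    L.append([[.9277,.18154,1.60801,0,1.35379,-.2063],[.2429,.52057,.23039],L[0][2]])
    for s4 in(1,-1):
     for s6 in(1,-1):
      for off in (0,np.pi/2,np.pi,-np.pi/2):
       e=[np.linalg.norm(fk(q,np.zeros(8),s4,s6,off)[1]-np.array(M)) for q,p,M in L[:5]]
       if max(e)<.1: print(s4,s6,off,np.round(e,4)); S=(s4,s6,off)
    f=lambda P:np.concatenate([fk(q,P,*S)[0]-np.array(p) for q,p,M in L]+[(P-[.3,0,.118,.4,.4,0,.25,0])*1e-4])
    r=least_squares(f,[.3,0,.118,.4,.4,0,.25,0]); print(np.round(r.x,4),np.abs(r.fun).max())
    json.dump([list(r.x),S],open("kin.json","w"))
E
python3 kin.py
```

```text
1 1 1.5707963267948966 [0. 0. 0. 0. 0.]
[0.3134 0.     0.1178 0.4382 0.5145 0.0855 0.3189 0.    ] 1.144942727100199e-05
```

```bash
cat > ik.py <<'E'
from kin import *
P,S=json.load(open("kin.json"))
lo=np.array([-2.99,-.89,.3,-1.14,0,-3.12]);hi=np.array([2.99,2.07,2.58,4.28,2.63,3.12])
def tool(yaw,beta):
    # yaw: heading of bottle axis/tool fwd; beta = angle of tool z below horizontal (pi/2=down)
    z=np.array([np.cos(yaw)*np.cos(beta),np.sin(yaw)*np.cos(beta),-np.sin(beta)]); y=np.array([-np.sin(yaw),np.cos(yaw),0]); return np.c_[np.cross(y,z),y,z]
def ik(g,M,n=40,seed=0,q0=None,gd=.0187):
    p=np.array(g)+gd*M[:,2]; rng=np.random.default_rng(seed); out=[]
    for i in range(n):
        q=rng.uniform(lo,hi) if q0 is None or i else np.clip(q0,lo,hi)
        def f(q):
            pp,MM=fk(q,P,*S); return np.r_[(pp-p)*3,(MM-M).ravel()]
        r=least_squares(f,q,bounds=(lo,hi))
        if r.cost<1e-8 and not any(np.abs(r.x-o).max()<.02 for o in out): out.append(r.x)
    return out
if __name__=="__main__":
    np.set_printoptions(precision=3,suppress=True)
    for name,g in(("white",[.593,.195,.061]),("amber",[.6105,.048,.042])):
      for b in(10,20,30,40,50,60):
        for yaw in (.122,):
          for q in ik(g,tool(yaw,np.radians(b))): 
              el=fk(q,P,*S); print(name,b,q)
E
python3 ik.py
```

```text
white 10 [0.133 0.749 2.19  3.154 1.194 1.568]
white 20 [0.133 0.589 2.218 3.155 0.887 1.566]
white 30 [0.132 0.454 2.208 3.158 0.568 1.562]
white 40 [0.131 0.363 2.162 3.17  0.256 1.549]
white 50 [ 0.131  0.32   2.084 -0.14   0.039 -1.425]
white 60 [ 0.13   0.321  1.983 -0.013  0.313 -1.552]
amber 10 [-0.342  0.811  2.21   2.664  1.289  1.627]
amber 20 [-0.323  0.643  2.245  2.639  0.996  1.7  ]
amber 30 [-0.294  0.496  2.241  2.559  0.69   1.823]
amber 40 [-0.26   0.393  2.198  2.326  0.404  2.091]
amber 50 [-0.226  0.341  2.122  1.526  0.221  2.916]
amber 60 [-0.193  0.337  2.022  0.515  0.32  -2.339]
```

```bash
cat > plan.py <<'E'
from ik import *
from bench import get_obs
np.set_printoptions(precision=3,suppress=True)
FL=np.diag([-1,-1,1.])
def toolf(yaw,bdeg,flip=True):
    M=tool(yaw,np.radians(bdeg)); return M@FL if flip else M
def cur(): return get_obs()["q"]
def rows(qa,qb,n,M0=None,p0=None):
    qs=[qa+(qb-qa)*(3*s*s-2*s**3 if n>8 else s) for s in np.linspace(0,1,n+1)]
    out=[]; o=[]
    p,M=fk(qa,P,*S)
    for q in qs[1:]:
        p2,M2=fk(q,P,*S)
        d=np.round(M.T@(p2-p)*100,2); r=np.round(R.from_matrix(M.T@M2).as_rotvec(),3)
        out.append({"delta_pos":d.tolist(),"rotation":r.tolist()})
        o.append((np.abs(d).max(),np.linalg.norm(r)))
        p=p+M@d/100; M=M@R.from_rotvec(r).as_matrix()   # errors carried, not lost
    for i in range(0,n,10): print(json.dumps(out[i:i+10]).replace('": ','":').replace(', ',','))
    print("max cm,rad",np.max(o,0),"joint rate",np.abs(np.diff(qs,axis=0)).max()*10,"end",p,"zrange",[round(fk(q,P,*S)[0][2],3) for q in qs[::3]])
E
python3 - <<'E'
from plan import *
q0=cur(); print(q0)
for z,gx in ((.037,0),):
  M=toolf(.112,110); g=np.array([.4247,.2176,.037])
  for back in (0,.12):
    s=ik(g-back*M[:,2],M); print(back,s)
  h=[q for q in s if abs(q[3])<1.2][0]
  rows(q0,h,20)
E
```

```text
[ 0.196 -0.139  1.962 -0.094  0.611 -1.43 ]
0 [array([0.204, 0.49 , 1.736, 0.033, 1.264, 1.647])]
0.12 [array([0.197, 0.39 , 1.598, 0.029, 1.501, 1.649])]
[{"delta_pos":[0.16,-0.0,0.12],"rotation":[0.001,0.008,0.023]},{"delta_pos":[0.46,-0.02,0.33],"rotation":[0.002,0.021,0.066]},{"delta_pos":[0.71,-0.07,0.51],"rotation":[0.007,0.035,0.103]},{"delta_pos":[0.92,-0.17,0.67],"rotation":[0.014,0.043,0.137]},{"delta_pos":[1.06,-0.34,0.79],"rotation":[0.024,0.05,0.165]},{"delta_pos":[1.11,-0.55,0.88],"rotation":[0.037,0.052,0.189]},{"delta_pos":[1.07,-0.79,0.95],"rotation":[0.051,0.047,0.207]},{"delta_pos":[0.93,-1.01,0.99],"rotation":[0.063,0.04,0.221]},{"delta_pos":[0.72,-1.19,1.0],"rotation":[0.074,0.025,0.23]},{"delta_pos":[0.44,-1.29,0.99],"rotation":[0.079,0.009,0.235]}]
[{"delta_pos":[0.14,-1.31,0.96],"rotation":[0.079,-0.01,0.234]},{"delta_pos":[-0.13,-1.22,0.89],"rotation":[0.073,-0.026,0.228]},{"delta_pos":[-0.36,-1.08,0.83],"rotation":[0.063,-0.04,0.219]},{"delta_pos":[-0.51,-0.88,0.73],"rotation":[0.05,-0.049,0.205]},{"delta_pos":[-0.59,-0.67,0.64],"rotation":[0.037,-0.052,0.185]},{"delta_pos":[-0.59,-0.48,0.54],"rotation":[0.023,-0.05,0.162]},{"delta_pos":[-0.52,-0.3,0.43],"rotation":[0.013,-0.045,0.134]},{"delta_pos":[-0.41,-0.17,0.31],"rotation":[0.006,-0.034,0.102]},{"delta_pos":[-0.26,-0.08,0.2],"rotation":[0.002,-0.022,0.064]},{"delta_pos":[-0.1,-0.02,0.07],"rotation":[0.001,-0.008,0.022]}]
max cm,rad [1.31  0.248] joint rate 2.3016866454303098 end [0.459 0.221 0.132] zrange [np.float64(0.295), np.float64(0.279), np.float64(0.241), np.float64(0.198), np.float64(0.163), np.float64(0.142), np.float64(0.134)]
```

```bash
python3 -m inch '[{"delta_pos":[0,0,0],"rotation":[0,0,0.149]},{"delta_pos":[0,0,0],"rotation":[0,0,0.149]},{"delta_pos":[0,0,0],"rotation":[0,0,0.149]},{"delta_pos":[0,0,0],"rotation":[0,0,0.149]},{"delta_pos":[0,0,0],"rotation":[0,0,0.149]},{"delta_pos":[0,0,0],"rotation":[0,0,0.149]},{"delta_pos":[0,0,0],"rotation":[0,0,0.149]},{"delta_pos":[0,0,0],"rotation":[0,0,0.149]},{"delta_pos":[0,0,0],"rotation":[0,0,0.149]},{"delta_pos":[0,0,0],"rotation":[0,0,0.149]}]'; python3 -m inch '[{"delta_pos":[0,0,0],"rotation":[0,0,0.149]},{"delta_pos":[0,0,0],"rotation":[0,0,0.149]},{"delta_pos":[0,0,0],"rotation":[0,0,0.149]},{"delta_pos":[0,0,0],"rotation":[0,0,0.149]},{"delta_pos":[0,0,0],"rotation":[0,0,0.149]},{"delta_pos":[0,0,0],"rotation":[0,0,0.149]},{"delta_pos":[0,0,0],"rotation":[0,0,0.149]},{"delta_pos":[0,0,0],"rotation":[0,0,0.149]},{"delta_pos":[0,0,0],"rotation":[0,0,0.149]},{"delta_pos":[0,0,0],"rotation":[0,0,0.149]}]'; python3 -m inch '[{"delta_pos":[0,0,0],"rotation":[0,0,0.149]},{"delta_pos":[0,0,0],"rotation":[0,-0.14,0]},{"delta_pos":[0,0,0],"rotation":[0,-0.14,0]},{"delta_pos":[0,0,0],"rotation":[0,-0.14,0]},{"delta_pos":[0,0,0],"rotation":[0,-0.14,0]},{"delta_pos":[0,0,0],"rotation":[0,-0.14,0]},{"delta_pos":[0,0,0],"rotation":[0,-0.14,0]},{"delta_pos":[0,0,0],"rotation":[0,-0.14,0]},{"delta_pos":[0,0,0],"rotation":[0,-0.08,0]},{"delta_pos":[0,0,0],"rotation":[0,0,0]}]'; python3 o.py
```

```text
time_s: 4.3
eef_pos: [0.5921, 0.2198, 0.293]
eef_rot: [0.239, 0.599, 0.723, 0.248]
wrist_force: [-0.2, 0.5, -0.5]
opening: 0.998
time_s: 5.3
eef_pos: [0.5921, 0.2198, 0.293]
eef_rot: [0.007, 0.93, 0.125, 0.344]
wrist_force: [0.2, 0.1, 1.0]
opening: 0.999
time_s: 6.3
eef_pos: [0.5934, 0.2193, 0.2898]
eef_rot: [0.015, 0.982, 0.058, -0.18]
wrist_force: [-0.3, -0.5, 0.5]
opening: 1.005
t 6.3 q [0.163  0.5336 1.0709 0.0076 1.8996 1.6162] p [0.5934 0.2193 0.2898]
grasp [0.6    0.2203 0.3072] x [ 0.9286  0.1092 -0.3546] y [ 0.12   -0.9927  0.0085] z [-0.3511 -0.0504 -0.935 ] F [-0.2664 -0.4526  0.463 ] op 1.0049306947287049
```

```bash
cat >> plan.py <<'E'
def to(g,yaw,b,flip=True,q0=None,gd=.0187):
    "world/tool straight shift and turn from here to a pose"
    o=get_obs(); w,x,y,z=o["eef_rot"]; M=R.from_quat([x,y,z,w]).as_matrix(); T=toolf(yaw,b,flip)
    p=np.array(g)+gd*T[:,2]
    print("shift tool cm",M.T@(p-o["eef_pos"])*100,"turn",R.from_matrix(M.T@T).as_rotvec(),"dist cm",np.linalg.norm(p-o["eef_pos"])*100)
E
python3 - <<'E'
from plan import *
M=toolf(.112,110); g=np.array([.4247,.2176,.037])
to(g-.12*M[:,2],.112,110); to(g,.112,110)
E
```

```text
shift tool cm [-6.857 -1.958 19.435] turn [0.011 0.013 0.005] dist cm 20.70151599507585
shift tool cm [-6.696 -2.088 31.433] turn [0.011 0.013 0.005] dist cm 32.20581708670802
```

```bash
python3 -m inch '[{"delta_pos":[-1.4,-0.4,3],"rotation":[0.011,0.013,0.005]},{"delta_pos":[-1.4,-0.4,4],"rotation":[0,0,0]},{"delta_pos":[-1.4,-0.4,4],"rotation":[0,0,0]},{"delta_pos":[-1.4,-0.4,4],"rotation":[0,0,0]},{"delta_pos":[-1.3,-0.4,4],"rotation":[0,0,0]},{"delta_pos":[0,0,0],"rotation":[0,0,0]}]'
python3 - <<'E'
from plan import *
from h import crop
from bench import camera
to([.4247,.2176,.037],.112,110)
c=camera("top"); crop(c,"pics/t2.png",150,140,200,150,4)
c=camera("side"); crop(c,"pics/s2.png",200,110,200,150,4)
E
```

```text
time_s: 6.9
eef_pos: [0.4543, 0.2243, 0.1334]
eef_rot: [0.01, 0.983, 0.056, -0.176]
wrist_force: [-0.4, -0.4, -0.8]
opening: 0.997
shift tool cm [ 0.525  0.325 11.956] turn [0.001 0.005 0.002] dist cm 11.97198637101937
```

View pics/s2.png

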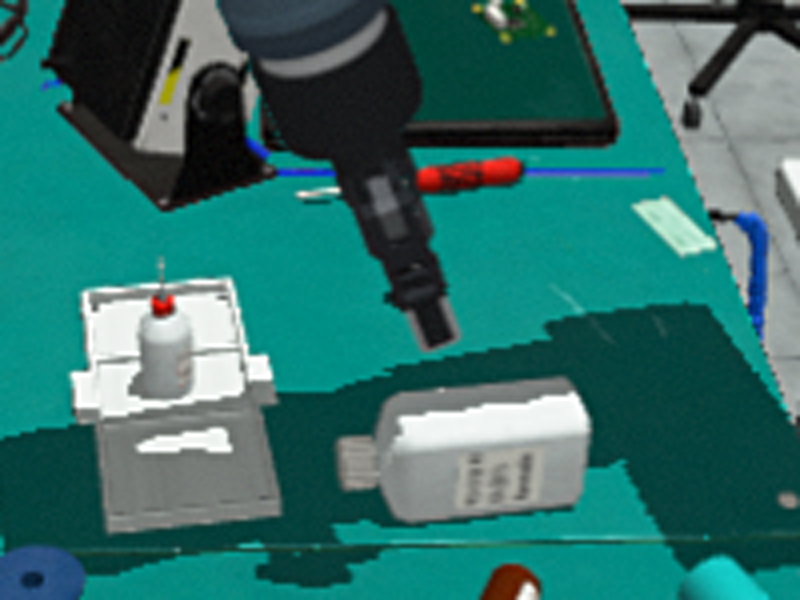

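View pics/t2.png

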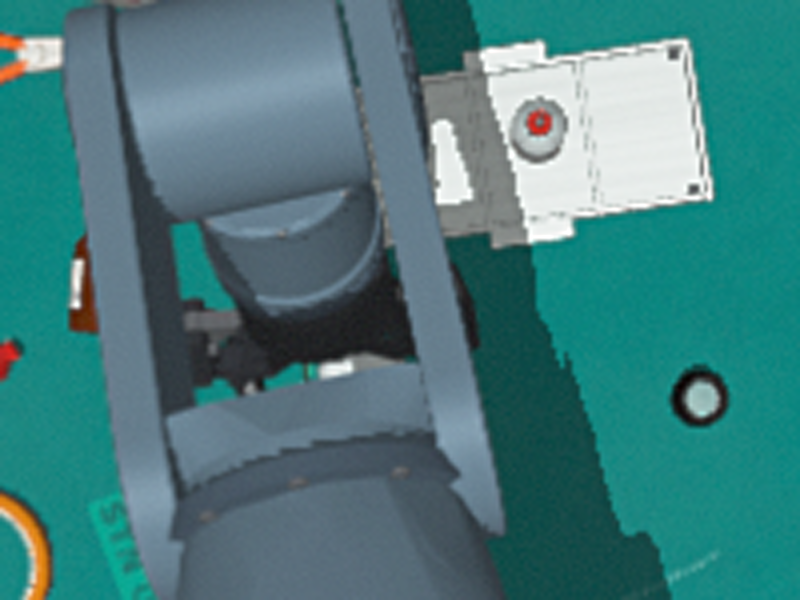

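The fingers sit above and behind the bottle's middle, aimed down at its body, and nothing else is near. I'll go in.

```bash
python3 -m inch '[{"delta_pos":[0.5,0.3,2],"rotation":[0,0,0]},{"delta_pos":[0,0,2],"rotation":[0,0,0]},{"delta_pos":[0,0,2],"rotation":[0,0,0]},{"delta_pos":[0,0,2],"rotation":[0,0,0]}]'; python3 -m inch '[{"delta_pos":[0,0,2],"rotation":[0,0,0]},{"delta_pos":[0,0,2],"rotation":[0,0,0]},{"delta_pos":[0,0,0],"rotation":[0,0,0]}]'; python3 -m inch '[{"delta_pos":[0,0,0],"rotation":[0,0,0]},{"delta_pos":[0,0,0],"rotation":[0,0,0]},{"delta_pos":[0,0,0],"rotation":[0,0,0]},{"delta_pos":[0,0,0],"rotation":[0,0,0]},{"delta_pos":[0,0,0],"rotation":[0,0,0]},{"delta_pos":[0,0,0],"rotation":[0,0,0]}]' 0; python3 o.py
```

```text
time_s: 7.4
eef_pos: [0.4425, 0.2195, 0.0619]
eef_rot: [0.009, 0.984, 0.055, -0.169]
wrist_force: [-0.6, 0.2, 0.1]
opening: 1.0
time_s: 7.7
eef_pos: [0.4261, 0.2175, 0.0225]
eef_rot: [0.009, 0.983, 0.055, -0.172]
wrist_force: [1.1, -0.7, 0.1]
opening: 1.004
time_s: 8.3
eef_pos: [0.4284, 0.2181, 0.0244]
eef_rot: [0.009, 0.984, 0.055, -0.17]
wrist_force: [1.5, 2.1, 6.9]
opening: 0.575
t 8.3 q [0.202  0.4927 1.7149 0.0323 1.2753 1.6456] p [0.4284 0.2181 0.0244]
grasp [0.4346 0.2187 0.042 ] x [ 0.9359  0.1058 -0.3359] y [ 0.112  -0.9937 -0.0009] z [-0.3338 -0.0368 -0.9419] F [1.4841 2.0918 6.9067] op 0.5752911640884827
```

```bash
python3 -m inch '[{"delta_pos":[-0.67,0,-1.88],"rotation":[0,0,0]},{"delta_pos":[-0.67,0,-1.88],"rotation":[0,0,0]},{"delta_pos":[-1,0,-2.8],"rotation":[0,0,0]},{"delta_pos":[-1,0,-2.8],"rotation":[0,0,0]},{"delta_pos":[-1,0,-2.8],"rotation":[0,0,0]},{"delta_pos":[-1,0,-2.8],"rotation":[0,0,0]},{"delta_pos":[-1,0,-2.8],"rotation":[0,0,0]},{"delta_pos":[-1,0,-2.8],"rotation":[0,0,0]},{"delta_pos":[0,0,0],"rotation":[0,0,0]}]'; python3 o.py
python3 - <<'E'
from plan import *
g=np.array([.584,.194,.0])
for z in (.068,.2):
  for x in (0,):
    s=ik(g+[0,0,z],toolf(.122,19.5)); print(z,s)
B=[q for q in s if q[5]<0][0]; rows(cur(),B,32)
E
```

```text
time_s: 9.2
eef_pos: [0.4294, 0.2182, 0.2454]
eef_rot: [0.009, 0.984, 0.055, -0.168]
wrist_force: [1.0, 0.1, -2.3]
opening: 0.574
t 9.2 q [0.2019 0.1993 1.5935 0.031  1.6856 1.6583] p [0.4294 0.2182 0.2454]
grasp [0.4356 0.2188 0.2631] x [ 0.9373  0.1063 -0.3318] y [ 0.1122 -0.9937 -0.0012] z [-0.3298 -0.0361 -0.9434] F [ 1.0075  0.1464 -2.2942] op 0.5738133845516231
0.068 [array([ 0.134,  0.569,  2.243,  3.155,  0.901, -1.576])]
0.2 [array([ 0.134,  0.125,  2.314,  3.163,  0.528, -1.586])]
[{"delta_pos":[0.01,-0.27,0.1],"rotation":[0.009,0.001,-0.01]},{"delta_pos":[0.04,-0.8,0.27],"rotation":[0.027,0.002,-0.029]},{"delta_pos":[0.09,-1.28,0.42],"rotation":[0.042,0.006,-0.046]},{"delta_pos":[0.19,-1.7,0.55],"rotation":[0.057,0.011,-0.061]},{"delta_pos":[0.36,-2.05,0.65],"rotation":[0.071,0.018,-0.073]},{"delta_pos":[0.58,-2.32,0.73],"rotation":[0.08,0.029,-0.082]},{"delta_pos":[0.87,-2.49,0.78],"rotation":[0.088,0.042,-0.088]},{"delta_pos":[1.2,-2.53,0.78],"rotation":[0.091,0.056,-0.093]},{"delta_pos":[1.57,-2.46,0.76],"rotation":[0.09,0.074,-0.093]},{"delta_pos":[1.93,-2.24,0.68],"ro
[... 1069 characters left out ...]
]},{"delta_pos":[-1.74,1.83,-0.78],"rotation":[-0.057,-0.036,-0.016]},{"delta_pos":[-1.63,1.46,-0.64],"rotation":[-0.045,-0.034,-0.013]},{"delta_pos":[-1.4,1.12,-0.49],"rotation":[-0.034,-0.03,-0.01]},{"delta_pos":[-1.09,0.78,-0.36],"rotation":[-0.024,-0.023,-0.007]}]
[{"delta_pos":[-0.69,0.47,-0.21],"rotation":[-0.014,-0.015,-0.004]},{"delta_pos":[-0.24,0.16,-0.07],"rotation":[-0.005,-0.005,-0.002]}]
max cm,rad [3.13  0.158] joint rate 1.5186117964167156 end [0.601 0.196 0.194] zrange [np.float64(0.245), np.float64(0.238), np.float64(0.228), np.float64(0.237), np.float64(0.275), np.float64(0.325), np.float64(0.354), np.float64(0.341), np.float64(0.294), np.float64(0.239), np.float64(0.202)]
```

```bash
python3 -m inch '[{"delta_pos":[0,-0.3,0.1],"rotation":[0.01,0,-0.01]},{"delta_pos":[0,-0.8,0.3],"rotation":[0.03,0,-0.03]},{"delta_pos":[0.1,-1.3,0.4],"rotation":[0.04,0.01,-0.05]},{"delta_pos":[0.2,-1.7,0.6],"rotation":[0.06,0.01,-0.06]},{"delta_pos":[0.4,-2,0.6],"rotation":[0.07,0.02,-0.07]},{"delta_pos":[0.6,-2.3,0.7],"rotation":[0.08,0.03,-0.08]},{"delta_pos":[0.9,-2.5,0.8],"rotation":[0.09,0.04,-0.09]},{"delta_pos":[1.2,-2.5,0.8],"rotation":[0.09,0.06,-0.09]},{"delta_pos":[1.6,-2.5,0.8],"rotation":[0.09,0.07,-0.09]},{"delta_pos":[1.9,-2.2,0.7],"rotation":[0.08,0.09,-0.09]}]'
python3 - <<'E'
from plan import *
q=cur();print(q)
B=np.array([ 0.134,  0.125,  2.314,  3.163,  0.528, -1.586]); rows(q,B,22)
E
```

```text
time_s: 10.2
eef_pos: [0.4172, 0.4197, 0.24]
eef_rot: [-0.374, 0.881, 0.288, -0.017]
wrist_force: [-0.6, 0.4, -2.2]
opening: 0.568
[0.185 0.19  1.77  0.764 1.41  0.906]
[{"delta_pos":[0.25,-0.22,0.09],"rotation":[0.009,0.011,-0.01]},{"delta_pos":[0.72,-0.62,0.22],"rotation":[0.024,0.034,-0.03]},{"delta_pos":[1.19,-0.89,0.31],"rotation":[0.034,0.055,-0.045]},{"delta_pos":[1.63,-0.99,0.33],"rotation":[0.039,0.077,-0.057]},{"delta_pos":[2.04,-0.89,0.27],"rotation":[0.034,0.097,-0.064]},{"delta_pos":[2.39,-0.57,0.16],"rotation":[0.023,0.116,-0.068]},{"delta_pos":[2.61,-0.08,-0.01],"rotation":[0.003,0.128,-0.07]},{"delta_pos":[2.68,0.58,-0.24],"rotation":[-0.021,0.134,-0.067]},{"delta_pos":[2.54,1.32,-0.51],"rotation":[-0.05,0.131,-0.064]},{"delta_pos":[2.2,2.06,-0.76],"rotation":[-0.077,0.12,-0.06]}]
[{"delta_pos":[1.66,2.75,-1.02],"rotation":[-0.101,0.1,-0.054]},{"delta_pos":[0.98,3.27,-1.23],"rotation":[-0.119,0.075,-0.049]},{"delta_pos":[0.21,3.6,-1.36],"rotation":[-0.127,0.046,-0.044]},{"delta_pos":[-0.54,3.71,-1.44],"rotation":[-0.129,0.018,-0.04]},{"delta_pos":[-1.21,3.59,-1.42],"rotation":[-0.121,-0.006,-0.034]},{"delta_pos":[-1.73,3.29,-1.34],"rotation":[-0.108,-0.025,-0.03]},{"delta_pos":[-2.04,2.85,-1.2],"rotation":[-0.092,-0.038,-0.025]},{"delta_pos":[-2.12,2.34,-1.01],"rotation":[-0.074,-0.043,-0.02]},{"delta_pos":[-1.96,1.79,-0.79],"rotation":[-0.055,-0.041,-0.017]},{"delta_pos":[-1.61,1.26,-0.57],"rotation":[-0.038,-0.035,-0.011]}]
[{"delta_pos":[-1.06,0.75,-0.34],"rotation":[-0.023,-0.023,-0.008]},{"delta_pos":[-0.38,0.25,-0.11],"rotation":[-0.008,-0.008,-0.002]}]
max cm,rad [3.71  0.155] joint rate 1.6941521344886956 end [0.602 0.196 0.194] zrange [np.float64(0.24), np.float64(0.252), np.float64(0.29), np.float64(0.336), np.float64(0.348), np.float64(0.305), np.float64(0.239), np.float64(0.197)]
```

Branch is being followed (q4 rising). Continuing.

```bash
python3 -m inch '[{"delta_pos":[0.7,-0.6,0.2],"rotation":[0.02,0.03,-0.03]},{"delta_pos":[1.2,-0.9,0.3],"rotation":[0.03,0.05,-0.05]},{"delta_pos":[1.8,-1.2,0.4],"rotation":[0.05,0.09,-0.07]},{"delta_pos":[2,-0.9,0.3],"rotation":[0.03,0.1,-0.06]},{"delta_pos":[2.4,-0.6,0.2],"rotation":[0.02,0.12,-0.07]},{"delta_pos":[2.6,-0.1,0],"rotation":[0,0.13,-0.07]},{"delta_pos":[2.6,0.5,-0.2],"rotation":[-0.02,0.13,-0.06]},{"delta_pos":[2.4,1.3,-0.5],"rotation":[-0.05,0.12,-0.06]},{"delta_pos":[2.2,2,-0.8],"rotation":[-0.08,0.11,-0.06]},{"delta_pos":[1.7,2.7,-1],"rotation":[-0.1,0.09,-0.05]}]'
python3 - <<'E'
from plan import *
q=cur();print(q)
B=np.array([ 0.134,  0.125,  2.314,  3.163,  0.528, -1.586]); rows(q,B,14)
E
```

```text
time_s: 11.2
eef_pos: [0.5708, 0.4579, 0.3484]
eef_rot: [-0.429, 0.709, 0.24, 0.506]
wrist_force: [-0.2, 0.6, -0.6]
opening: 0.572
[ 0.163  0.129  2.042  1.906  0.93  -0.291]
[{"delta_pos":[0.14,0.32,-0.09],"rotation":[-0.011,0.01,-0.005]},{"delta_pos":[0.34,0.92,-0.27],"rotation":[-0.032,0.026,-0.013]},{"delta_pos":[0.39,1.5,-0.48],"rotation":[-0.052,0.036,-0.02]},{"delta_pos":[0.28,2.06,-0.67],"rotation":[-0.071,0.037,-0.024]},{"delta_pos":[-0.02,2.56,-0.88],"rotation":[-0.087,0.031,-0.027]},{"delta_pos":[-0.47,2.93,-1.04],"rotation":[-0.099,0.018,-0.028]},{"delta_pos":[-0.99,3.14,-1.16],"rotation":[-0.105,0.001,-0.027]},{"delta_pos":[-1.52,3.15,-1.2],"rotation":[-0.103,-0.015,-0.026]},{"delta_pos":[-1.92,2.94,-1.16],"rotation":[-0.094,-0.031,-0.024]},{"delta_pos":[-2.15,2.58,-1.04],"rotation":[-0.082,-0.039,-0.021]}]
[{"delta_pos":[-2.13,2.09,-0.87],"rotation":[-0.064,-0.042,-0.018]},{"delta_pos":[-1.83,1.52,-0.65],"rotation":[-0.046,-0.038,-0.013]},{"delta_pos":[-1.27,0.94,-0.39],"rotation":[-0.029,-0.027,-0.008]},{"delta_pos":[-0.47,0.32,-0.13],"rotation":[-0.009,-0.009,-0.003]}]
max cm,rad [3.15  0.108] joint rate 1.3782051054338873 end [0.602 0.196 0.194] zrange [np.float64(0.348), np.float64(0.348), np.float64(0.326), np.float64(0.268), np.float64(0.209)]
```

```bash
python3 -m inch '[{"delta_pos":[0.4,1,-0.3],"rotation":[-0.03,0.03,-0.01]},{"delta_pos":[0.4,1.7,-0.5],"rotation":[-0.06,0.04,-0.02]},{"delta_pos":[0.3,2.1,-0.7],"rotation":[-0.07,0.04,-0.03]},{"delta_pos":[0,2.5,-0.9],"rotation":[-0.09,0.03,-0.03]},{"delta_pos":[-0.5,2.9,-1],"rotation":[-0.1,0.02,-0.03]},{"delta_pos":[-1,3.1,-1.2],"rotation":[-0.1,0,-0.03]},{"delta_pos":[-1.5,3.1,-1.2],"rotation":[-0.1,-0.02,-0.03]},{"delta_pos":[-1.9,2.9,-1.2],"rotation":[-0.1,-0.03,-0.02]},{"delta_pos":[-2.1,2.6,-1],"rotation":[-0.08,-0.04,-0.02]},{"delta_pos":[-2.1,2.1,-0.9],"rotation":[-0.06,-0.04,-0.02]}]'; python3 -m inch '[{"delta_pos":[-1.8,1.5,-0.6],"rotation":[-0.05,-0.04,-0.01]},{"delta_pos":[-1.3,0.9,-0.4],"rotation":[-0.03,-0.03,-0.01]},{"delta_pos":[0,0,0],"rotation":[0,0,0]}]';python3 o.py
python3 - <<'E'
from plan import *
to([.584,.194,.2],.122,19.5)
from h import crop
from bench import camera
c=camera("top"); crop(c,"pics/t3.png",150,120,200,150,4)
c=camera("side"); crop(c,"pics/s3.png",180,80,200,150,4)
E
```

```text
time_s: 12.2
eef_pos: [0.6169, 0.2278, 0.2248]
eef_rot: [-0.08, 0.793, 0.07, 0.6]
wrist_force: [0.3, -0.2, -2.0]
opening: 0.569
time_s: 12.5
eef_pos: [0.603, 0.2025, 0.197]
eef_rot: [-0.041, 0.815, 0.057, 0.575]
wrist_force: [-0.7, -0.1, -1.8]
opening: 0.574
t 12.5 q [ 0.1345  0.1183  2.3087  3.1287  0.5144 -1.5603] p [0.603  0.2025 0.197 ]
grasp [0.5856 0.2    0.2033] x [0.3321 0.0456 0.9421] y [ 0.1402 -0.9901 -0.0015] z [ 0.9328  0.1326 -0.3352] F [-0.7394 -0.0644 -1.7602] op 0.5736550745148737
shift tool cm [-0.384  0.608 -0.118] turn [-0.018  0.001  0.005] dist cm 0.7286618048684418
```

View pics/s3.png

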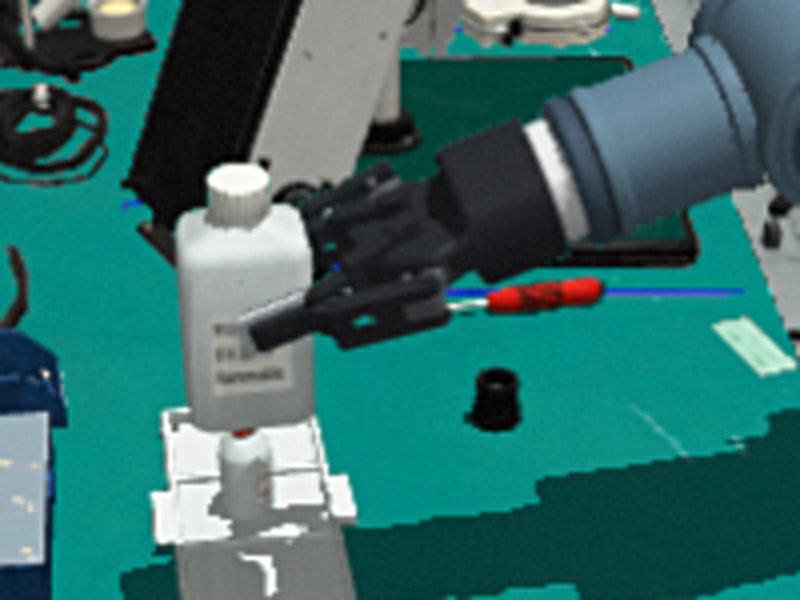

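View pics/t3.png

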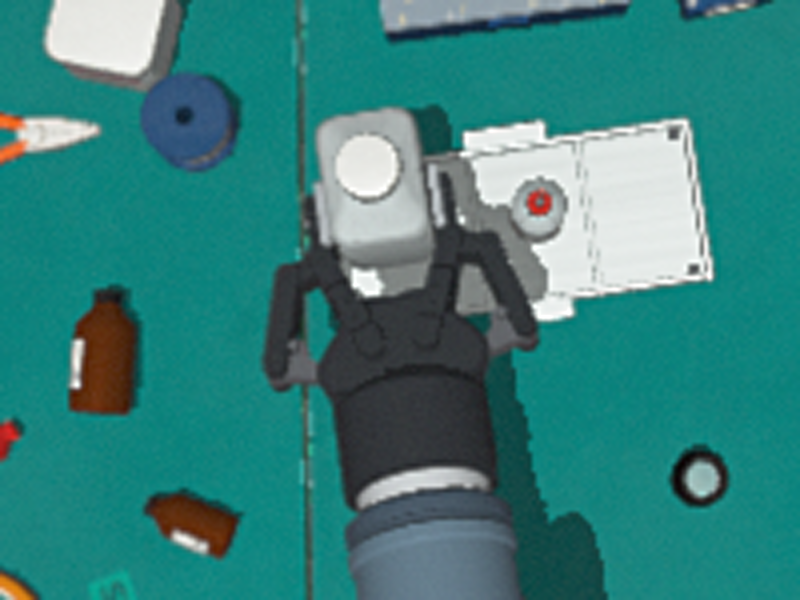

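The bottle is upright in the grip, with cap centre at top-crop (369,166). I'll work out the axis and its offset from the bay centre.

Run:
```python
from h import *; from bench import *
np.set_printoptions(precision=4,suppress=True)
c=camera("top"); s=camera("side")
T=lambda p:(np.array(p,float)+.5)/4-.5+[150,120]
S=lambda p:(np.array(p,float)+.5)/4-.5+[180,80]
v=[ray(c,T([369,166]))[0],ray(s,S([240,177]))[0]]; e=[c["eye"],s["eye"]]
A=sum(np.eye(3)-np.outer(d,d) for d in v); b=sum((np.eye(3)-np.outer(d,d))@q for d,q in zip(v,e))
x=np.linalg.solve(A,b); print("cap top",x,proj(c,x),proj(s,x),"top@.275",plane(c,T([369,166]),.275))
# bottom of bottle in side view
print("bottom edge near-face corners", plane(s,S([(190,418),(305,430)]),x[2]-.137))
```

```text
cap top [0.5944 0.1995 0.2725] [[241.8755 160.8616]] [[239.874  123.9125]] top@.275 [[0.5935 0.1993 0.275 ]]
bottom edge near-face corners [[0.6277 0.209  0.1355]
 [0.5664 0.222  0.1355]]
```

```bash
python3 -m inch '[{"delta_pos":[0,0.5,-0.1],"rotation":[-0.018,0,0]},{"delta_pos":[-1.7,0,0.6],"rotation":[0,0,0]},{"delta_pos":[-1.7,0,0.6],"rotation":[0,0,0]},{"delta_pos":[-1.7,0,0.6],"rotation":[0,0,0]},{"delta_pos":[-1.7,0,0.6],"rotation":[0,0,0]},{"delta_pos":[-1.7,0,0.6],"rotation":[0,0,0]},{"delta_pos":[-1.4,0,0.5],"rotation":[0,0,0]},{"delta_pos":[-0.9,0,0.3],"rotation":[0,0,0]},{"delta_pos":[0,0,0],"rotation":[0,0,0]}]'
python3 - <<'E'
from plan import *
to([.5845,.194,.0705],.122,19.5)
from h import crop
from bench import camera
c=camera("top"); crop(c,"pics/t4.png",150,120,200,150,4)
c=camera("side"); crop(c,"pics/s4.png",180,120,200,150,4)
E
```

```text
time_s: 13.6
eef_pos: [0.6058, 0.1979, 0.0857]
eef_rot: [-0.035, 0.814, 0.052, 0.578]
wrist_force: [-0.4, -0.6, -1.5]
opening: 0.572
shift tool cm [-2.156  0.114  0.325] turn [-0.002 -0.005  0.005] dist cm 2.1828160958662304
```

View pics/s4.png

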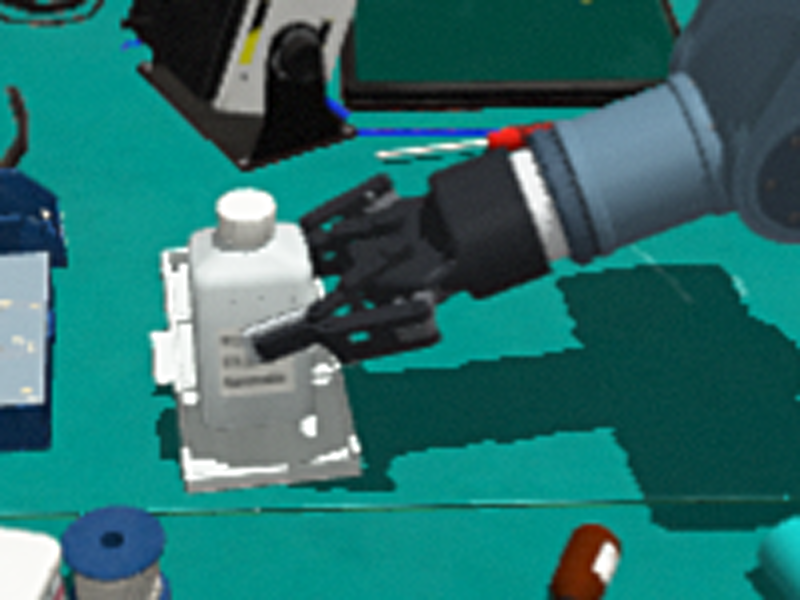

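View pics/t4.png

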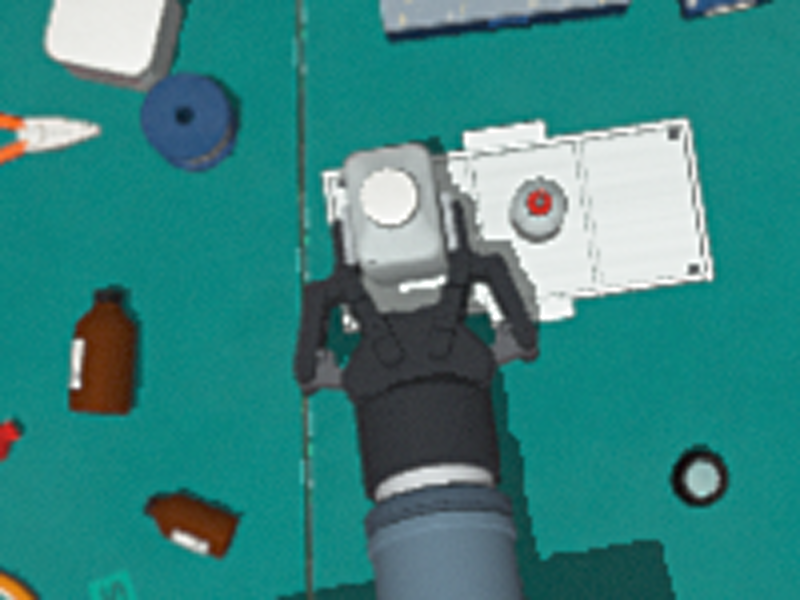

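```bash
python3 -m inch '[{"delta_pos":[-0.8,0.1,0.2],"rotation":[0,-0.005,0]},{"delta_pos":[-0.8,0,0.2],"rotation":[0,0,0]},{"delta_pos":[0,0,0],"rotation":[0,0,0]}]'; python3 -m inch '[{"delta_pos":[-0.2,0,0.05],"rotation":[0,0,0]},{"delta_pos":[0,0,0],"rotation":[0,0,0]}]';  python3 -m inch '[{"delta_pos":[-0.15,0,0.05],"rotation":[0,0,0]},{"delta_pos":[0,0,0],"rotation":[0,0,0]}]'; python3 o.py
```

```text
time_s: 14.0
eef_pos: [0.6043, 0.1964, 0.0698]
eef_rot: [-0.034, 0.815, 0.052, 0.576]
wrist_force: [-0.7, 0.0, -2.3]
opening: 0.574
time_s: 14.2
eef_pos: [0.6045, 0.1965, 0.0687]
eef_rot: [-0.034, 0.814, 0.052, 0.577]
wrist_force: [-0.7, 0.1, -2.2]
opening: 0.572
time_s: 14.4
eef_pos: [0.6046, 0.1966, 0.0673]
eef_rot: [-0.034, 0.814, 0.052, 0.577]
wrist_force: [0.6, -0.5, -1.2]
opening: 0.574
t 14.4 q [ 0.1322  0.554   2.242   3.1522  0.8874 -1.5791] p [0.6046 0.1966 0.0673]
grasp [0.5871 0.1944 0.0735] x [0.3284 0.0453 0.9435] y [ 0.1246 -0.9922  0.0043] z [ 0.9363  0.1162 -0.3315] F [ 0.6322 -0.4556 -1.2161] op 0.574156611055049
```

```bash
python3 -m inch '[{"delta_pos":[-0.15,0,0.05],"rotation":[0,0,0]},{"delta_pos":[0,0,0],"rotation":[0,0,0]}]'; python3 -m inch '[{"delta_pos":[-0.15,0,0.05],"rotation":[0,0,0]},{"delta_pos":[0,0,0],"rotation":[0,0,0]}]'
```

```text
time_s: 14.6
eef_pos: [0.6045, 0.1965, 0.0656]
eef_rot: [-0.034, 0.814, 0.052, 0.577]
wrist_force: [0.6, -0.0, -1.8]
opening: 0.573
time_s: 14.8
eef_pos: [0.6046, 0.1965, 0.0642]
eef_rot: [-0.034, 0.814, 0.052, 0.577]
wrist_force: [0.3, 0.3, -1.2]
opening: 0.569
```

```bash
python3 -m inch '[{"delta_pos":[-0.15,0,0.05],"rotation":[0,0,0]},{"delta_pos":[0,0,0],"rotation":[0,0,0]}]'; python3 -m inch '[{"delta_pos":[-0.15,0,0.05],"rotation":[0,0,0]},{"delta_pos":[0,0,0],"rotation":[0,0,0]}]'
```

```text
time_s: 15.0
eef_pos: [0.6051, 0.1967, 0.0642]
eef_rot: [-0.035, 0.813, 0.052, 0.579]
wrist_force: [-4.7, -0.8, 7.4]
opening: 0.571
time_s: 15.2
eef_pos: [0.6059, 0.1967, 0.0641]
eef_rot: [-0.035, 0.812, 0.052, 0.58]
wrist_force: [-6.5, -0.7, 11.9]
opening: 0.571
```

Floor contact (11.9 N upward). I'll release with a modest opening so the fingers stay clear of the needle bottle.

```bash
python3 -m inch '[{"delta_pos":[0.1,0,0],"rotation":[0,0,0]},{"delta_pos":[0,0,0],"rotation":[0,0,0]},{"delta_pos":[0,0,0],"rotation":[0,0,0]},{"delta_pos":[0,0,0],"rotation":[0,0,0]}]' 6.3; python3 o.py
python3 - <<'E'
from h import crop
from bench import camera
c=camera("top"); crop(c,"pics/t5.png",150,120,200,150,4)
c=camera("side"); crop(c,"pics/s5.png",180,120,200,150,4)
E
```

```text
time_s: 15.6
eef_pos: [0.6047, 0.1965, 0.0618]
eef_rot: [-0.034, 0.814, 0.052, 0.577]
wrist_force: [-0.8, -0.9, -0.1]
opening: 0.738
t 15.6 q [ 0.132   0.5723  2.2366  3.152   0.9    -1.5789] p [0.6047 0.1965 0.0618]
grasp [0.5872 0.1943 0.068 ] x [0.3287 0.0453 0.9433] y [ 0.1246 -0.9922  0.0043] z [ 0.9362  0.1161 -0.3318] F [-0.8031 -0.8872 -0.0772] op 0.7382463232106347
```

View pics/t5.png

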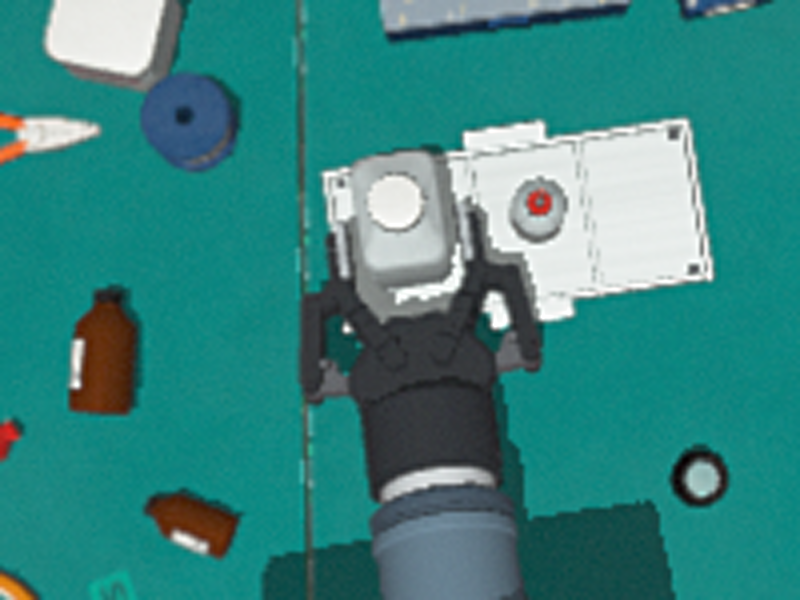

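View pics/s5.png

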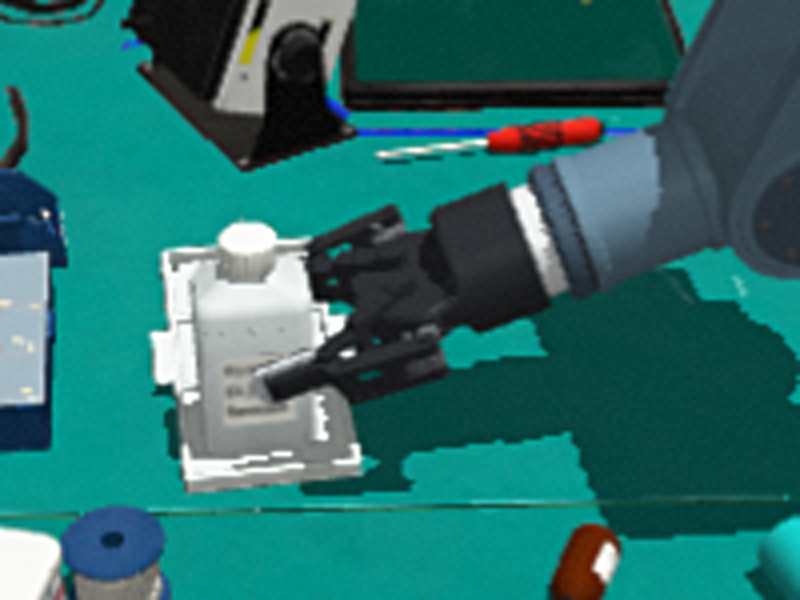

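White bottle stands in the wide bay with the fingers clear on both sides. I'll back out and work out the path to the amber bottle.

Run:
```python
from plan import *
o=get_obs(); p,M=fk(o["q"],P,*S)
q=o["q"]
for b in (.05,.1,.13):
  s=ik(p-b*M[:,2],M,1,q0=q,gd=0); print(b,s)
for up in (.05,.1,.15):
  s=ik(p-.12*M[:,2]+[0,0,up],M,1,q0=q,gd=0); print("up",up,s)
a=np.array([.491,.3835,0]); yaw=-.094
Ma=toolf(yaw,120); g=a+.037*np.array([np.cos(yaw),np.sin(yaw),0])+[0,0,.026]; print(g)
for b in (0,.12,.2): print(b,ik(g-b*Ma[:,2],Ma))
```

```text
0.05 [array([ 0.134,  0.487,  2.351,  3.153,  0.929, -1.579])]
0.1 [array([ 0.136,  0.392,  2.464,  3.156,  0.946, -1.58 ])]
0.13 [array([ 0.137,  0.326,  2.531,  3.158,  0.948, -1.58 ])]
up 0.05 [array([ 0.137,  0.091,  2.55 ,  3.16 ,  0.732, -1.585])]
up 0.1 [array([ 0.137, -0.162,  2.566,  3.168,  0.496, -1.594])]
up 0.15 [array([ 0.137, -0.381,  2.556,  3.189,  0.267, -1.617])]
[0.528 0.38  0.026]
0 [array([0.342, 0.882, 1.151, 0.213, 1.59 , 1.958])]
0.12 [array([0.311, 0.865, 0.951, 0.204, 1.809, 1.975])]
0.2 [array([0.292, 0.893, 0.763, 0.206, 1.969, 1.99 ])]
```

```bash
python3 -m inch '[{"delta_pos":[0,0,-1],"rotation":[0,0,0]},{"delta_pos":[0,0,-2],"rotation":[0,0,0]},{"delta_pos":[0,0,-2],"rotation":[0,0,0]},{"delta_pos":[0,0,-2.5],"rotation":[0,0,0]},{"delta_pos":[0,0,-2.5],"rotation":[0,0,0]},{"delta_pos":[0.7,0,-0.8],"rotation":[0,0,0]},{"delta_pos":[1.5,0,-0.5],"rotation":[0,0,0]},{"delta_pos":[1.5,0,-0.5],"rotation":[0,0,0]},{"delta_pos":[1.5,0,-0.5],"rotation":[0,0,0]}]'; python3 o.py
python3 - <<'E'
from plan import *
H=np.array([0.292, 0.893, 0.763, 0.206, 1.969, 1.99]); q=cur()
for s in np.linspace(0,1,9): p,M=fk(q+(H-q)*s,P,*S); print(p,M[:,2])
rows(q,H,34)
E
```

```text
time_s: 16.6
eef_pos: [0.5056, 0.1845, 0.1518]
eef_rot: [-0.034, 0.815, 0.052, 0.577]
wrist_force: [1.4, 0.5, 1.4]
opening: 0.739
t 16.6 q [ 0.137   0.1126  2.5199  3.1609  0.7228 -1.5853] p [0.5056 0.1845 0.1518]
grasp [0.4881 0.1823 0.1581] x [0.3295 0.0454 0.9431] y [ 0.1247 -0.9922  0.0043] z [ 0.9359  0.1162 -0.3325] F [1.4151 0.5072 1.399 ] op 0.7387123163942824
[0.506 0.184 0.152] [ 0.936  0.116 -0.333]
[0.593 0.298 0.248] [ 0.908  0.41  -0.089]
[0.621 0.413 0.319] [0.71  0.701 0.069]
[0.605 0.507 0.35 ] [0.391 0.916 0.092]
[0.569 0.561 0.337] [ 0.035  0.999 -0.029]
[0.541 0.566 0.291] [-0.271  0.927 -0.258]
[0.54  0.527 0.235] [-0.464  0.714 -0.524]
[0.569 0.456 0.192] [-0.53   0.4   -0.748]
[0.618 0.372 0.183] [-0.498  0.047 -0.866]
[{"delta_pos":[0.28,-0.18,0.18],"rotation":[0.005,0.006,0.003]},{"delta_pos":[0.82,-0.54,0.52],"rotation":[0.016,0.016,0.01]},{"delta_pos":[1.27,-0.88,0.84],"rotation":[0.027,0.026,0.016]},{"delta_pos":[1.65,-1.25,1.13],"rotation":[0.038,0.033,0.022]},{"delta_pos":[1.91,-1.61,1.42],"rotation":[0.05,0.037,0.028]},{"delta_pos":[2.03,-1.96,1.67],"ro
[... 1437 characters left out ...]
},{"delta_pos":[0.49,1.66,-0.77],"rotation":[-0.072,0.002,0.095]},{"delta_pos":[0.52,1.38,-0.67],"rotation":[-0.061,0.008,0.083]}]
[{"delta_pos":[0.49,1.09,-0.54],"rotation":[-0.047,0.009,0.069]},{"delta_pos":[0.4,0.79,-0.4],"rotation":[-0.034,0.008,0.051]},{"delta_pos":[0.27,0.48,-0.24],"rotation":[-0.021,0.006,0.033]},{"delta_pos":[0.09,0.16,-0.08],"rotation":[-0.007,0.002,0.011]}]
max cm,rad [2.92  0.171] joint rate 1.5755038089657303 end [0.618 0.372 0.183] zrange [np.float64(0.152), np.float64(0.17), np.float64(0.217), np.float64(0.279), np.float64(0.333), np.float64(0.351), np.float64(0.324), np.float64(0.269), np.float64(0.218), np.float64(0.189), np.float64(0.182), np.float64(0.183)]
```

```bash
python3 -m inch '[{"delta_pos":[1.9,0,-0.7],"rotation":[0,0,0]},{"delta_pos":[1.9,0,-0.7],"rotation":[0,0,0]},{"delta_pos":[1.9,0,-0.7],"rotation":[0,0,0]}]'
python3 - <<'E'
from plan import *
H=np.array([0.292, 0.893, 0.763, 0.206, 1.969, 1.99]); q=cur();print(q)
rows(q,H,36)
E
```

```text
time_s: 16.9
eef_pos: [0.5046, 0.1847, 0.2126]
eef_rot: [-0.034, 0.815, 0.052, 0.577]
wrist_force: [0.8, -0.6, 0.2]
opening: 0.738
[ 0.138 -0.174  2.537  3.173  0.454 -1.599]
[{"delta_pos":[0.28,-0.11,0.14],"rotation":[0.003,0.005,0.002]},{"delta_pos":[0.82,-0.34,0.39],"rotation":[0.01,0.015,0.006]},{"delta_pos":[1.3,-0.57,0.65],"rotation":[0.017,0.023,0.01]},{"delta_pos":[1.71,-0.84,0.89],"rotation":[0.024,0.031,0.013]},{"delta_pos":[2.02,-1.11,1.13],"rotation":[0.034,0.037,0.017]},{"delta_pos":[2.23,-1.43,1.37],"rotation":[0.043,0.04,0.021]},{"delta_pos":[2.32,-1.74,1.59],"rotation":[0.054,0.042,0.025]},{"delta_pos":[2.28,-2.05,1.8],"rotation":[0.067,0.039,0.028]},{"delta_pos":[2.12,-2.34,1.99],"rotation":[0.078,0.035,0.033]},{"delta_pos":[1.81,-2.55,2.14],"rotation":[0.089,0.026,0.036]}]
[{"delta_pos":[1.41,-2.7,2.24],"rotation":[0.098,0.013,0.041]},{"delta_pos":[0.93,-2.73,2.28],"rotation":[0.106,-0.001,0.045]},{"delta_pos":[0.37,-2.64,2.26],"rotation":[0.11,-0.02,0.049]},{"delta_pos":[-0.18,-2.43,2.18],"rotation":[0.11,-0.04,0.055]},{"delta_pos":[-0.72,-2.08,2.04],"rotation":[0.
[... 1000 characters left out ...]
4,1.69,-0.33],"rotation":[-0.067,-0.007,0.088]},{"delta_pos":[0.47,1.38,-0.28],"rotation":[-0.056,-0.002,0.077]},{"delta_pos":[0.44,1.08,-0.22],"rotation":[-0.044,0.001,0.063]},{"delta_pos":[0.36,0.77,-0.16],"rotation":[-0.033,0.003,0.047]},{"delta_pos":[0.24,0.46,-0.1],"rotation":[-0.02,0.002,0.029]},{"delta_pos":[0.08,0.16,-0.03],"rotation":[-0.006,0.001,0.011]}]
max cm,rad [2.73  0.163] joint rate 1.4937933592514763 end [0.618 0.372 0.183] zrange [np.float64(0.213), np.float64(0.232), np.float64(0.282), np.float64(0.349), np.float64(0.409), np.float64(0.435), np.float64(0.412), np.float64(0.351), np.float64(0.28), np.float64(0.225), np.float64(0.195), np.float64(0.185), np.float64(0.183)]
```

```bash
python3 -m inch '[{"delta_pos":[1.1,-0.4,0.5],"rotation":[0.01,0.02,0.01]},{"delta_pos":[1.3,-0.6,0.7],"rotation":[0.02,0.02,0.01]},{"delta_pos":[1.7,-0.8,0.9],"rotation":[0.02,0.03,0.01]},{"delta_pos":[2,-1.1,1.1],"rotation":[0.03,0.04,0.02]},{"delta_pos":[2.2,-1.4,1.4],"rotation":[0.04,0.04,0.02]},{"delta_pos":[2.3,-1.7,1.6],"rotation":[0.05,0.04,0.03]},{"delta_pos":[2.3,-2.1,1.8],"rotation":[0.07,0.04,0.03]},{"delta_pos":[2.1,-2.3,2],"rotation":[0.08,0.03,0.03]},{"delta_pos":[1.8,-2.6,2.1],"rotation":[0.09,0.03,0.04]},{"delta_pos":[1.4,-2.7,2.2],"rotation":[0.1,0.01,0.04]}]';  python3 -m inch '[{"delta_pos":[0.9,-2.7,2.3],"rotation":[0.11,0,0.04]},{"delta_pos":[0.4,-2.6,2.3],"rotation":[0.11,-0.02,0.05]},{"delta_pos":[-0.2,-2.4,2.2],"rotation":[0.11,-0.04,0.05]},{"delta_pos":[-0.7,-2.1,2],"rotation":[0.1,-0.06,0.06]},{"delta_pos":[-1.2,-1.6,1.8],"rotation":[0.09,-0.08,0.06]}]'
python3 - <<'E'
from plan import *
H=np.array([0.292, 0.893, 0.763, 0.206, 1.969, 1.99]); q=cur();print(q)
rows(q,H,22)
E
```

```text
time_s: 17.9
eef_pos: [0.6303, 0.3642, 0.3886]
eef_rot: [-0.311, 0.683, 0.109, 0.651]
wrist_force: [0.2, 0.5, 0.4]
opening: 0.735
time_s: 18.4
eef_pos: [0.6204, 0.5141, 0.428]
eef_rot: [-0.539, 0.651, 0.226, 0.484]
wrist_force: [1.2, 0.2, 0.8]
opening: 0.738
[ 0.199  0.279  1.794  1.934  1.083 -0.103]
[{"delta_pos":[-0.12,-0.11,0.15],"rotation":[0.007,-0.008,0.006]},{"delta_pos":[-0.35,-0.3,0.43],"rotation":[0.021,-0.023,0.016]},{"delta_pos":[-0.61,-0.42,0.64],"rotation":[0.031,-0.038,0.027]},{"delta_pos":[-0.88,-0.44,0.78],"rotation":[0.037,-0.054,0.037]},{"delta_pos":[-1.16,-0.33,0.83],"rotation":[0.037,-0.072,0.046]},{"delta_pos":[-1.43,-0.1,0.82],"rotation":[0.033,-0.087,0.057]},{"delta_pos":[-1.67,0.24,0.72],"rotation":[0.022,-0.102,0.066]},{"delta_pos":[-1.82,0.66,0.57],"rotation":[0.008,-0.113,0.076]},{"delta_pos":[-1.88,1.15,0.39],"rotation":[-0.013,-0.12,0.087]},{"delta_pos":[-1.82,1.65,0.18],"rotation":[-0.033,-0.121,0.096]}]
[{"delta_pos":[-1.66,2.1,-0.02],"rotation":[-0.056,-0.116,0.105]},{"delta_pos":[-1.37,2.48,-0.2],"rotation":[-0.074,-0.106,0.113]},{"delta_pos":[-1.01
[... 164 characters left out ...]
.053,0.125]},{"delta_pos":[0.09,2.65,-0.49],"rotation":[-0.099,-0.036,0.122]},{"delta_pos":[0.34,2.37,-0.47],"rotation":[-0.092,-0.02,0.117]},{"delta_pos":[0.5,2.01,-0.42],"rotation":[-0.08,-0.009,0.105]},{"delta_pos":[0.54,1.59,-0.34],"rotation":[-0.066,-0.001,0.089]},{"delta_pos":[0.48,1.16,-0.25],"rotation":[-0.048,0.002,0.07]}]
[{"delta_pos":[0.34,0.71,-0.16],"rotation":[-0.03,0.003,0.044]},{"delta_pos":[0.13,0.24,-0.05],"rotation":[-0.011,0.002,0.016]}]
max cm,rad [2.85  0.174] joint rate 1.4231305611727785 end [0.618 0.372 0.183] zrange [np.float64(0.428), np.float64(0.423), np.float64(0.399), np.float64(0.345), np.float64(0.274), np.float64(0.217), np.float64(0.19), np.float64(0.183)]
```

```bash
python3 -m inch '[{"delta_pos":[-0.5,-0.4,0.6],"rotation":[0.03,-0.03,0.02]},{"delta_pos":[-0.6,-0.4,0.6],"rotation":[0.03,-0.04,0.03]},{"delta_pos":[-0.9,-0.4,0.8],"rotation":[0.04,-0.05,0.04]},{"delta_pos":[-1.2,-0.3,0.8],"rotation":[0.04,-0.07,0.05]},{"delta_pos":[-1.4,-0.1,0.8],"rotation":[0.03,-0.09,0.06]},{"delta_pos":[-1.7,0.2,0.7],"rotation":[0.02,-0.1,0.07]},{"delta_pos":[-1.8,0.7,0.6],"rotation":[0.01,-0.11,0.08]},{"delta_pos":[-1.9,1.2,0.4],"rotation":[-0.01,-0.12,0.09]},{"delta_pos":[-1.8,1.6,0.2],"rotation":[-0.03,-0.11,0.09]},{"delta_pos":[-1.6,2,0],"rotation":[-0.05,-0.1,0.09]}]'
python3 - <<'E'
from plan import *
H=np.array([0.292, 0.893, 0.763, 0.206, 1.969, 1.99]); q=cur();print(q)
rows(q,H,13)
E
```

```text
time_s: 19.4
eef_pos: [0.5619, 0.5506, 0.2955]
eef_rot: [-0.527, 0.804, 0.275, -0.002]
wrist_force: [0.4, 0.2, -0.2]
opening: 0.742
[0.239 0.582 1.306 1.104 1.512 0.919]
[{"delta_pos":[-0.18,0.28,0.0],"rotation":[-0.008,-0.014,0.013]},{"delta_pos":[-0.47,0.82,-0.01],"rotation":[-0.024,-0.04,0.038]},{"delta_pos":[-0.66,1.33,-0.08],"rotation":[-0.042,-0.056,0.06]},{"delta_pos":[-0.72,1.8,-0.19],"rotation":[-0.06,-0.067,0.079]},{"delta_pos":[-0.62,2.22,-0.32],"rotation":[-0.078,-0.067,0.096]},{"delta_pos":[-0.42,2.52,-0.45],"rotation":[-0.092,-0.06,0.111]},{"delta_pos":[-0.12,2.68,-0.54],"rotation":[-0.102,-0.047,0.12]},{"delta_pos":[0.19,2.63,-0.59],"rotation":[-0.104,-0.031,0.124]},{"delta_pos":[0.43,2.42,-0.58],"rotation":[-0.098,-0.017,0.122]},{"delta_pos":[0.59,2.04,-0.52],"rotation":[-0.085,-0.004,0.111]}]
[{"delta_pos":[0.59,1.56,-0.4],"rotation":[-0.066,0.002,0.091]},{"delta_pos":[0.45,0.98,-0.27],"rotation":[-0.042,0.004,0.061]},{"delta_pos":[0.18,0.34,-0.09],"rotation":[-0.015,0.003,0.023]}]
max cm,rad [2.68  0.165] joint rate 1.2337441861086051 end [0.618 0.372 0.183] zrange [np.float64(0.296), np.float64(0.272), np.float64(0.225), np.float64(0.192), np.float64(0.183)]
```

```bash
python3 -m inch '[{"delta_pos":[-0.6,1.1,0],"rotation":[-0.03,-0.05,0.05]},{"delta_pos":[-0.7,1.3,-0.1],"rotation":[-0.04,-0.06,0.06]},{"delta_pos":[-0.7,1.8,-0.2],"rotation":[-0.06,-0.07,0.08]},{"delta_pos":[-0.6,2.2,-0.3],"rotation":[-0.08,-0.06,0.1]},{"delta_pos":[-0.4,2.3,-0.4],"rotation":[-0.08,-0.06,0.1]},{"delta_pos":[-0.1,2.4,-0.5],"rotation":[-0.09,-0.04,0.11]},{"delta_pos":[0.2,2.4,-0.5],"rotation":[-0.09,-0.03,0.11]},{"delta_pos":[0.4,2.4,-0.6],"rotation":[-0.09,-0.02,0.11]},{"delta_pos":[0.6,2.1,-0.5],"rotation":[-0.09,0,0.11]},{"delta_pos":[0.6,1.8,-0.5],"rotation":[-0.08,0,0.1]}]' 8.5; python3 -m inch '[{"delta_pos":[0.5,1.3,-0.4],"rotation":[-0.06,0,0.08]},{"delta_pos":[0.3,0.8,-0.2],"rotation":[-0.04,0,0.06]},{"delta_pos":[0,0,0],"rotation":[0,0,0]}]'; python3 o.py
python3 - <<'E'
from plan import *
M=toolf(-.094,120); g=np.array([.528,.38,.026]); to(g-.12*M[:,2],-.094,120)
from h import crop
from bench import camera
c=camera("top"); crop(c,"pics/t6.png",100,120,200,150,4)
c=camera("side"); crop(c,"pics/s6.png",180,150,200,150,4)
E
```

```text
time_s: 20.4
eef_pos: [0.6121, 0.3906, 0.1842]
eef_rot: [-0.07, 0.964, -0.002, -0.255]
wrist_force: [0.2, -0.2, 0.4]
opening: 0.996
time_s: 20.7
eef_pos: [0.6209, 0.3702, 0.1834]
eef_rot: [-0.006, 0.964, -0.055, -0.259]
wrist_force: [0.2, 0.0, -0.4]
opening: 0.994
t 20.7 q [0.292  0.9011 0.7487 0.1993 1.9777 2.0112] p [0.6209 0.3702 0.1834]
grasp [0.6303 0.3694 0.1996] x [ 0.8601 -0.1038 -0.4995] y [-0.11   -0.9938  0.0172] z [-0.4982  0.0401 -0.8661] F [ 0.2446  0.0078 -0.3751] op 0.9943676229293794
shift tool cm [-0.231 -0.155  8.17 ] turn [ 0.007 -0.    -0.023] dist cm 8.174326321010483
```

View pics/s6.png

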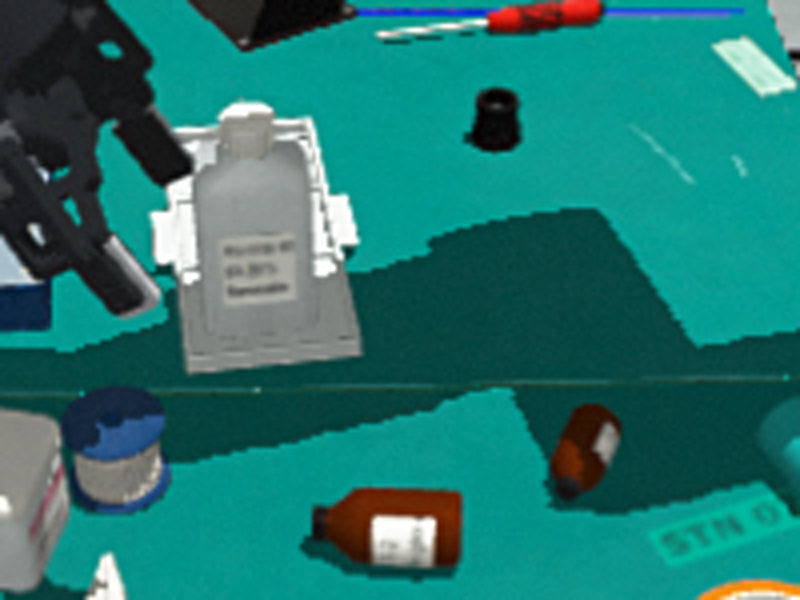

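View pics/t6.png

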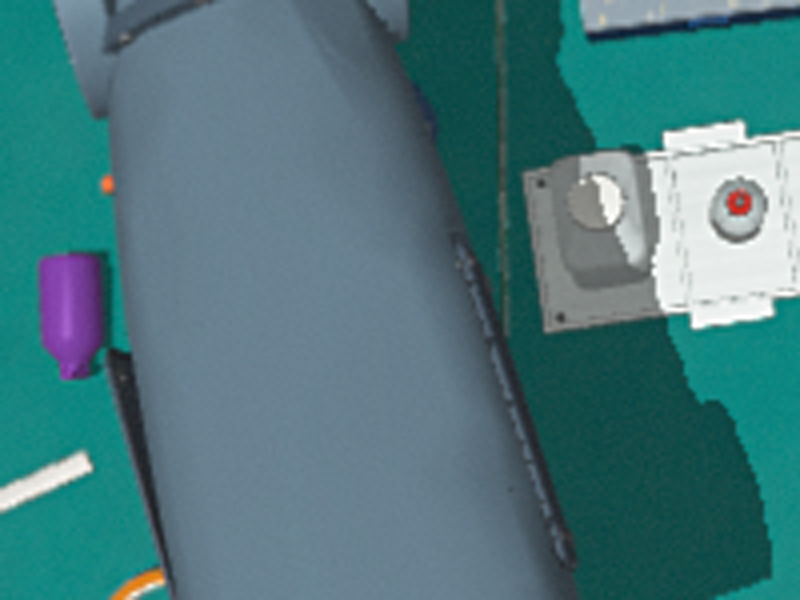

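White bottle stands well in its bay. Approaching the amber bottle along the tool axis.

```bash
python3 -m inch '[{"delta_pos":[-0.2,-0.2,2],"rotation":[0.007,0,-0.023]},{"delta_pos":[0,0,3],"rotation":[0,0,0]},{"delta_pos":[0,0,3],"rotation":[0,0,0]},{"delta_pos":[0,0,3],"rotation":[0,0,0]},{"delta_pos":[0,0,3],"rotation":[0,0,0]},{"delta_pos":[0,0,0],"rotation":[0,0,0]}]'
python3 - <<'E'
from plan import *
to([.528,.38,.026],-.094,120)
from h import crop
from bench import camera
c=camera("side"); crop(c,"pics/s7.png",180,150,200,150,4)
E
```

```text
time_s: 21.4
eef_pos: [0.5466, 0.3794, 0.0612]
eef_rot: [-0.013, 0.965, -0.044, -0.26]
wrist_force: [-0.6, -0.2, -1.0]
opening: 0.994
shift tool cm [0.17  0.112 5.848] turn [-0.     0.003  0.003] dist cm 5.851904512333824
```

View pics/s7.png

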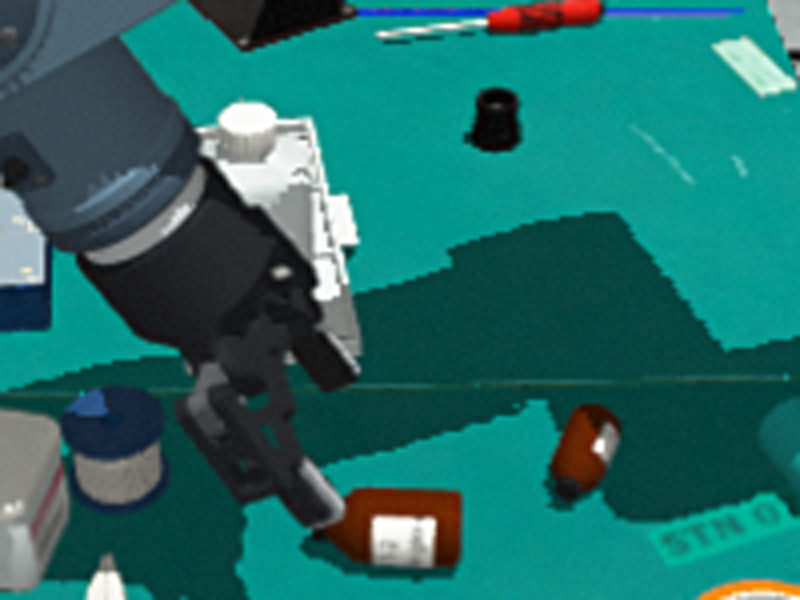

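```bash
python3 -m inch '[{"delta_pos":[0.2,0.1,1.6],"rotation":[0,0,0]},{"delta_pos":[0,0,1.6],"rotation":[0,0,0]},{"delta_pos":[0,0,1.6],"rotation":[0,0,0]},{"delta_pos":[0,0,0],"rotation":[0,0,0]}]'
python3 - <<'E'
from plan import *
to([.528,.38,.026],-.094,120)
from h import crop
from bench import camera
c=camera("side"); crop(c,"pics/s8.png",230,230,100,75,8)
E
```

```text
time_s: 21.85
eef_pos: [0.5271, 0.3809, 0.0204]
eef_rot: [-0.013, 0.965, -0.044, -0.257]
wrist_force: [-0.5, -0.3, -0.6]
opening: 0.992
shift tool cm [-0.194  0.083  1.333] turn [-0.002 -0.002  0.003] dist cm 1.3497185179093396
```

View pics/s8.png

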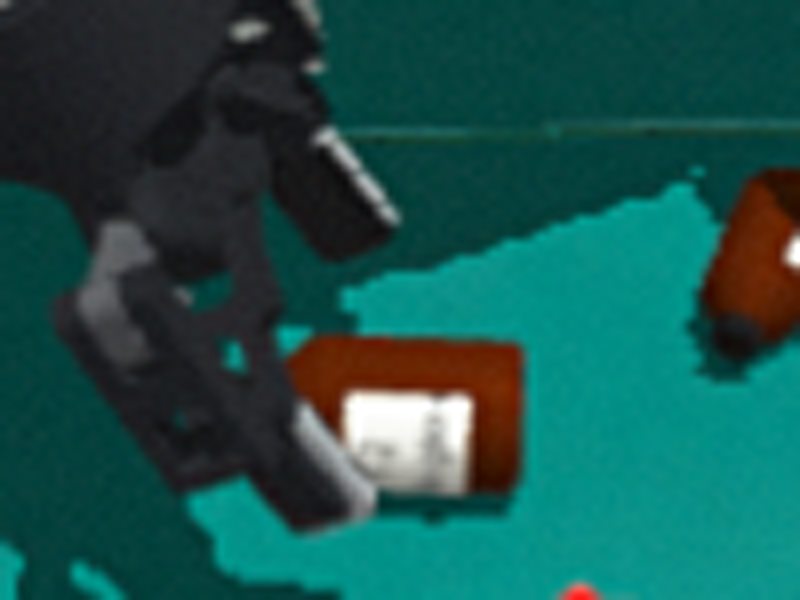

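```bash
python3 -m inch '[{"delta_pos":[-0.2,0.1,0.6],"rotation":[0,0,0]},{"delta_pos":[0,0,0.6],"rotation":[0,0,0]},{"delta_pos":[0,0,0],"rotation":[0,0,0]}]'; python3 -m inch '[{"delta_pos":[0,0,0],"rotation":[0,0,0]},{"delta_pos":[0,0,0],"rotation":[0,0,0]},{"delta_pos":[0,0,0],"rotation":[0,0,0]},{"delta_pos":[0,0,0],"rotation":[0,0,0]},{"delta_pos":[0,0,0],"rotation":[0,0,0]},{"delta_pos":[0,0,0],"rotation":[0,0,0]},{"delta_pos":[0,0,0],"rotation":[0,0,0]}]' 0; python3 o.py
python3 - <<'E'
from h import crop
from bench import camera
c=camera("side"); crop(c,"pics/s9.png",230,230,100,75,8)
E
```

```text
time_s: 22.2
eef_pos: [0.5216, 0.3811, 0.0132]
eef_rot: [-0.014, 0.966, -0.044, -0.255]
wrist_force: [0.3, -0.0, 0.1]
opening: 0.996
time_s: 22.9
eef_pos: [0.5228, 0.3812, 0.0142]
eef_rot: [-0.015, 0.966, -0.044, -0.254]
wrist_force: [2.3, 0.1, 4.5]
opening: 0.425
t 22.9 q [0.3398 0.8764 1.1474 0.213  1.5901 1.9552] p [0.5228 0.3812 0.0142]
grasp [0.532  0.3803 0.0305] x [ 0.8667 -0.0784 -0.4927] y [-0.0933 -0.9956 -0.0057] z [-0.4901  0.0509 -0.8702] F [2.3481 0.0705 4.4591] op 0.4251500638308513
```

View pics/s9.png

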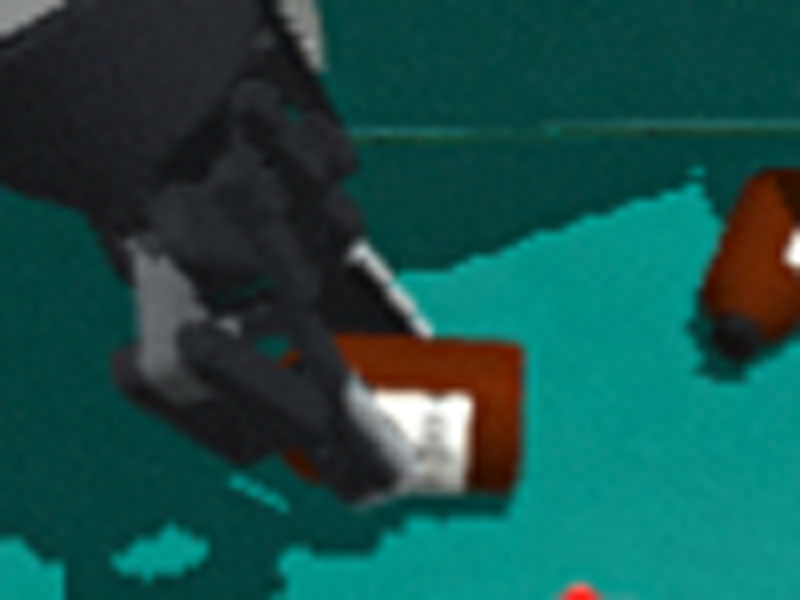

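```bash
python3 -m inch '[{"delta_pos":[-0.5,0,-0.9],"rotation":[0,0,0]},{"delta_pos":[-1,0,-1.7],"rotation":[0,0,0]},{"delta_pos":[-1.5,0,-2.6],"rotation":[0,0,0]},{"delta_pos":[-1.5,0,-2.6],"rotation":[0,0,0]},{"delta_pos":[-1.5,0,-2.6],"rotation":[0,0,0]},{"delta_pos":[-1.5,0,-2.6],"rotation":[0,0,0]},{"delta_pos":[-1.5,0,-2.6],"rotation":[0,0,0]},{"delta_pos":[-1,0,-1.7],"rotation":[0,0,0]}]'; python3 o.py
python3 - <<'E'
from plan import *
for z in (.044,.16,.3):
  s=ik([.5996,.0456,z],toolf(.122,29.4)); print(z,s)
B=[q for q in s if q[5]<0]
print(B)
q=cur()
for b in B:
  for s in np.linspace(0,1,13): p,M=fk(q+(b-q)*s,P,*S); print(p,M[:,2],"bottle axis",M@np.array([np.cos(np.radians(29.4)),0,-np.sin(np.radians(29.4))]))
E
```

```text
time_s: 23.75
eef_pos: [0.5209, 0.3806, 0.2178]
eef_rot: [-0.015, 0.966, -0.044, -0.253]
wrist_force: [-0.1, 0.0, -0.5]
opening: 0.429
t 23.75 q [0.3398 0.6497 1.0817 0.2232 1.8735 2.018 ] p [0.5209 0.3806 0.2178]
grasp [0.53   0.3796 0.2341] x [ 0.8678 -0.0774 -0.4909] y [-0.0927 -0.9957 -0.0069] z [-0.4882  0.0515 -0.8712] F [-0.1011  0.0057 -0.4507] op 0.4287742607996971
0.044 [array([-0.313,  0.488,  2.269,  2.552,  0.721, -1.329])]
0.16 [array([-0.313,  0.097,  2.32 ,  2.2  ,  0.471, -0.909])]
0.3 [array([-0.313, -0.266,  2.259,  1.245,  0.398,  0.127])]
[]
```

Run:
```python
from plan import *
b=ik([.5996,.0456,.27],toolf(.122,29.4))[0]; print(b)
q=cur()
for s in np.linspace(0,1,13): p,M=fk(q+(b-q)*s,P,*S); print(p,M[:,2],"bottom",p-.0187*M[:,2]-.041*(M@np.array([np.cos(np.radians(29.4)),0,-np.sin(np.radians(29.4))])))
rows(q,b,26)
```

```text
[-0.313 -0.203  2.283  1.451  0.379 -0.096]
[0.521 0.381 0.218] [-0.488  0.051 -0.871] bottom [0.489 0.383 0.234]
[0.531 0.383 0.218] [-0.424  0.204 -0.882] bottom [0.498 0.381 0.232]
[0.544 0.385 0.222] [-0.338  0.346 -0.875] bottom [0.509 0.38  0.232]
[0.559 0.383 0.23 ] [-0.229  0.472 -0.852] bottom [0.524 0.376 0.234]
[0.577 0.376 0.24 ] [-0.1    0.572 -0.814] bottom [0.542 0.369 0.238]
[0.597 0.362 0.252] [ 0.045  0.641 -0.766] bottom [0.563 0.356 0.243]
[0.617 0.34  0.264] [ 0.199  0.673 -0.712] bottom [0.584 0.336 0.249]
[0.634 0.309 0.274] [ 0.355  0.666 -0.656] bottom [0.605 0.307 0.254]
[0.648 0.269 0.282] [ 0.504  0.619 -0.603] bottom [0.622 0.269 0.258]
[0.655 0.221 0.286] [ 0.637  0.533 -0.557] bottom [0.632 0.222 0.258]
[0.653 0.166 0.284] [ 0.747  0.414 -0.521] bottom [0.633 0.167 0.254]
[0.64  0.108 0.276] [ 0.824  0.269 -0.498] bottom [0.623 0.107 0.244]
[0.616 0.048 0.261] [ 0.865  0.106 -0.491] bottom [0.6   0.046 0.229]
[{"delta_pos":[0.04,-0.02,-0.01],"rotation":[0.008,0.002,-0.008]},{"delta_pos":[0.13,-0.05,-0.05],"rotation":[0.024,0.008,-0.023]},{"delta_pos":[0
[... 1095 characters left out ...]
.47,2.62,-1.46],"rotation":[-0.077,0.038,-0.025]}]
[{"delta_pos":[-0.7,2.43,-1.27],"rotation":[-0.072,0.026,-0.022]},{"delta_pos":[-0.81,2.14,-1.07],"rotation":[-0.065,0.016,-0.018]},{"delta_pos":[-0.82,1.77,-0.85],"rotation":[-0.053,0.008,-0.014]},{"delta_pos":[-0.71,1.33,-0.62],"rotation":[-0.041,0.003,-0.011]},{"delta_pos":[-0.49,0.83,-0.38],"rotation":[-0.025,0.0,-0.007]},{"delta_pos":[-0.18,0.29,-0.12],"rotation":[-0.009,0.0,-0.002]}]
max cm,rad [2.69  0.128] joint rate 1.2171123752525004 end [0.616 0.048 0.261] zrange [np.float64(0.218), np.float64(0.217), np.float64(0.22), np.float64(0.233), np.float64(0.256), np.float64(0.278), np.float64(0.286), np.float64(0.277), np.float64(0.264)]
```

```bash
python3 -m inch '[{"delta_pos":[0.2,-0.1,-0.1],"rotation":[0.03,0.01,-0.03]},{"delta_pos":[0.2,-0.1,-0.1],"rotation":[0.04,0.01,-0.04]},{"delta_pos":[0.3,-0.1,-0.2],"rotation":[0.05,0.02,-0.05]},{"delta_pos":[0.4,-0.1,-0.3],"rotation":[0.06,0.03,-0.06]},{"delta_pos":[0.5,-0.1,-0.4],"rotation":[0.06,0.04,-0.06]},{"delta_pos":[0.6,-0.1,-0.5],"rotation":[0.07,0.06,-0.06]},{"delta_pos":[0.7,-0.1,-0.7],"rotation":[0.07,0.07,-0.07]},{"delta_pos":[0.8,0,-0.9],"rotation":[0.06,0.08,-0.07]},{"delta_pos":[1,0.2,-1.1],"rotation":[0.05,0.09,-0.06]},{"delta_pos":[1.1,0.4,-1.2],"rotation":[0.04,0.11,-0.06]}]'; python3 -m inch '[{"delta_pos":[1.2,0.8,-1.4],"rotation":[0.02,0.11,-0.06]},{"delta_pos":[1.2,1.1,-1.6],"rotation":[0,0.12,-0.05]},{"delta_pos":[1.2,1.5,-1.7],"rotation":[-0.02,0.11,-0.05]},{"delta_pos":[1,1.9,-1.7],"rotation":[-0.04,0.11,-0.04]},{"delta_pos":[0.8,2.2,-1.8],"rotation":[-0.05,0.1,-0.04]},{"delta_pos":[0.5,2.5,-1.7],"rotation":[-0.07,0.08,-0.04]}]'; python3 o.py
python3 - <<'E'
from plan import *
b=np.array([-0.313,-0.203,2.283,1.451,0.379,-0.096])
q=cur();print(q)
rows(q,b,11)
E
```

```text
time_s: 24.75
eef_pos: [0.5918, 0.3686, 0.2467]
eef_rot: [-0.331, 0.935, 0.124, 0.036]
wrist_force: [0.2, 1.1, 0.3]
opening: 0.426
time_s: 25.35
eef_pos: [0.6569, 0.2359, 0.2822]
eef_rot: [-0.272, 0.877, 0.12, 0.378]
wrist_force: [-0.6, 0.4, -0.6]
opening: 0.427
t 25.35 q [-0.1364  0.0455  1.946   1.1255  0.7939  0.4696] p [0.6569 0.2359 0.2822]
grasp [0.6457 0.2253 0.2928] x [0.6861 0.0045 0.7275] y [ 0.4155 -0.8233 -0.3867] z [ 0.5972  0.5676 -0.5667] F [-0.6081  0.4349 -0.64  ] op 0.42704319776470434
[-0.136  0.046  1.946  1.126  0.794  0.47 ]
[{"delta_pos":[0.04,0.32,-0.21],"rotation":[-0.009,0.009,-0.004]},{"delta_pos":[0.07,0.9,-0.6],"rotation":[-0.026,0.024,-0.012]},{"delta_pos":[0.03,1.39,-0.9],"rotation":[-0.04,0.034,-0.016]},{"delta_pos":[-0.09,1.81,-1.13],"rotation":[-0.054,0.037,-0.02]},{"delta_pos":[-0.3,2.11,-1.26],"rotation":[-0.064,0.035,-0.021]},{"delta_pos":[-0.54,2.29,-1.3],"rotation":[-0.069,0.03,-0.021]},{"delta_pos":[-0.75,2.28,-1.24],"rotation":[-0.07,0.021,-0.02]},{"delta_pos":[-0.89,2.1,-1.1],"rotation":[-0.064,0.012,-0.018]},{"delta_pos":[-0.87,1.71,-0.86],"rotation":[-0.053,0.006,-0.014]},{"delta_pos":[-0.66,1.15,-0.55],"rotation":[-0.036,0.001,-0.009]}]
[{"delta_pos":[-0.26,0.42,-0.2],"rotation":[-0.013,0.0,-0.004]}]
max cm,rad [2.29  0.078] joint rate 0.7691558301230972 end [0.616 0.048 0.26 ] zrange [np.float64(0.282), np.float64(0.283), np.float64(0.278), np.float64(0.265)]
```

```bash
python3 -m inch '[{"delta_pos":[0.1,1.2,-0.8],"rotation":[-0.03,0.03,-0.01]},{"delta_pos":[0,1.4,-0.9],"rotation":[-0.04,0.03,-0.02]},{"delta_pos":[-0.1,1.8,-1.1],"rotation":[-0.05,0.04,-0.02]},{"delta_pos":[-0.3,2.1,-1.3],"rotation":[-0.06,0.04,-0.02]},{"delta_pos":[-0.5,2.3,-1.3],"rotation":[-0.07,0.03,-0.02]},{"delta_pos":[-0.8,2.3,-1.2],"rotation":[-0.07,0.02,-0.02]},{"delta_pos":[-0.9,2.1,-1.1],"rotation":[-0.07,0.01,-0.02]},{"delta_pos":[-0.9,1.7,-0.9],"rotation":[-0.05,0.01,-0.01]},{"delta_pos":[-0.7,1.2,-0.6],"rotation":[-0.04,0,-0.01]},{"delta_pos":[0,0,0],"rotation":[0,0,0]}]'; python3 o.py;  python3 - <<'E'
from plan import *
to([.5996,.0456,.18],.122,29.4)
from h import crop
from bench import camera
c=camera("top"); crop(c,"pics/t10.png",220,120,200,150,4)
c=camera("side"); crop(c,"pics/s10.png",180,50,200,150,4)
E
```

```text
time_s: 26.35
eef_pos: [0.6174, 0.053, 0.2585]
eef_rot: [-0.042, 0.863, 0.053, 0.501]
wrist_force: [0.2, -0.6, -0.6]
opening: 0.427
t 26.35 q [-0.3125 -0.1917  2.2762  1.4465  0.3973 -0.0828] p [0.6174 0.053  0.2585]
grasp [0.6013 0.0507 0.2677] x [0.4927 0.0502 0.8687] y [ 0.1341 -0.9908 -0.0188] z [ 0.8598  0.1258 -0.4949] F [ 0.2214 -0.6261 -0.5505] op 0.4265571969959253
shift tool cm [-7.72   0.684  4.131] turn [-0.02   0.005 -0.01 ] dist cm 8.782342065360453
```

View pics/t10.png

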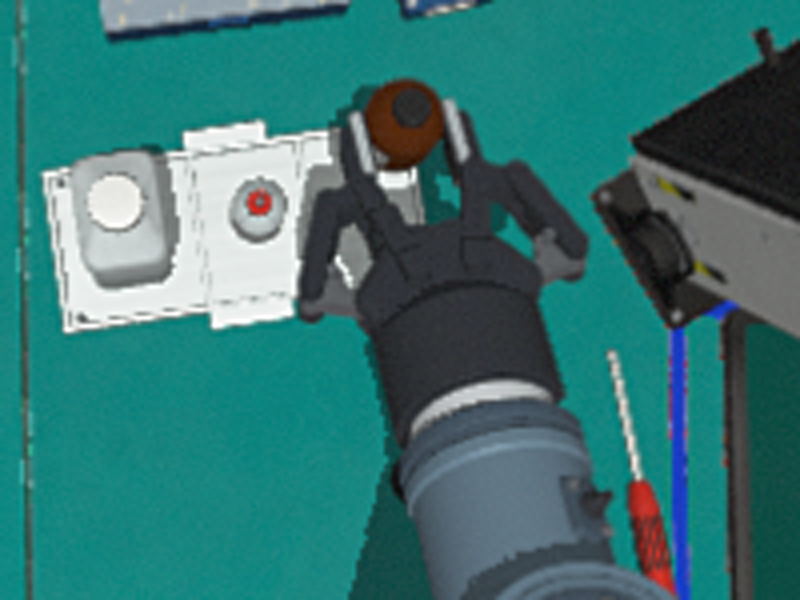

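View pics/s10.png

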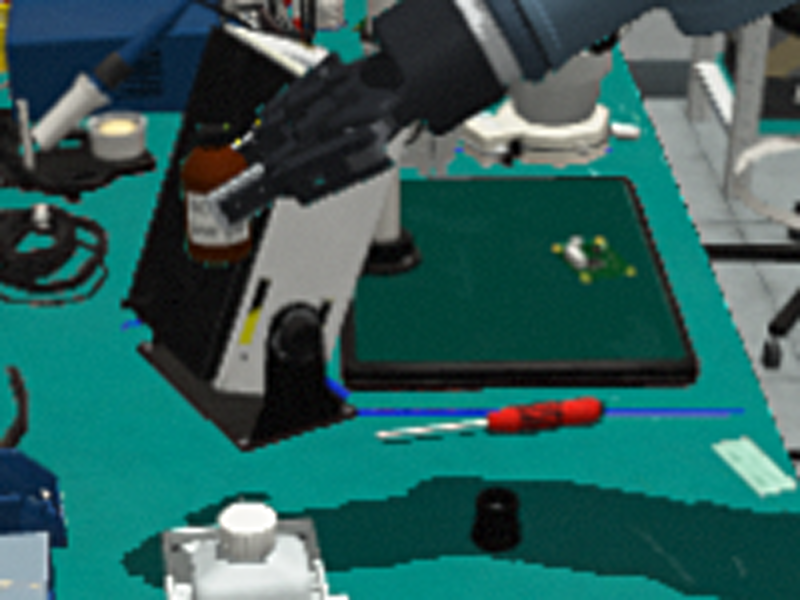

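Run:
```python
from h import *; from bench import *
np.set_printoptions(precision=4,suppress=True)
c=camera("top"); s=camera("side")
T=lambda p:(np.array(p,float)+.5)/4-.5+[220,120]
S=lambda p:(np.array(p,float)+.5)/4-.5+[180,50]
v=[ray(c,T([412,107]))[0],ray(s,S([214,130]))[0]]; e=[c["eye"],s["eye"]]
A=sum(np.eye(3)-np.outer(d,d) for d in v); b=sum((np.eye(3)-np.outer(d,d))@q for d,q in zip(v,e))
x=np.linalg.solve(A,b); print("cap top",x,(proj(c,x)-[220,120])*4,(proj(s,x)-[180,50])*4,"top@.302",plane(c,T([412,107]),.302))
print("body", plane(c,T([404,123]),.28))
print("foot",plane(c,T([(597,196),(672,325)]),.02), "needle now",plane(c,T([259,203]),.09))
print("tray corners",plane(c,T([(43,173),(67,331)]),.012))
```

```text
cap top [0.6132 0.0501 0.2989] [[410.4991 105.7895]] [[212.2639 128.4572]] top@.302 [[0.6127 0.0505 0.302 ]]
body [[0.6096 0.0519 0.28  ]]
foot [[ 0.6125 -0.095   0.02  ]
 [ 0.5323 -0.1384  0.02  ]] needle now [[0.6019 0.1145 0.09  ]]
tray corners [[0.6354 0.244  0.012 ]
 [0.5378 0.231  0.012 ]]
```

```bash
python3 -m inch '[{"delta_pos":[-0.6,0.35,0.3],"rotation":[-0.01,0.005,-0.01]},{"delta_pos":[-1.1,0.35,0.6],"rotation":[-0.01,0,0]},{"delta_pos":[-1.2,0,0.64],"rotation":[0,0,0]},{"delta_pos":[-1.2,0,0.64],"rotation":[0,0,0]},{"delta_pos":[-1.2,0,0.64],"rotation":[0,0,0]},{"delta_pos":[-1.2,0,0.64],"rotation":[0,0,0]},{"delta_pos":[-1.2,0,0.64],"rotation":[0,0,0]},{"delta_pos":[0,0,0],"rotation":[0,0,0]}]'; python3 o.py;  python3 - <<'E'
from plan import *
to([.5996,.0456,.06],.122,29.4)
E
```

```text
time_s: 27.35
eef_pos: [0.6165, 0.0463, 0.1687]
eef_rot: [-0.032, 0.863, 0.052, 0.502]
wrist_force: [-0.5, 0.6, -0.2]
opening: 0.425
t 27.35 q [-0.3165  0.0414  2.3169  2.0842  0.439  -0.7831] p [0.6165 0.0463 0.1687]
grasp [0.6003 0.0443 0.178 ] x [0.4907 0.0584 0.8694] y [ 0.1218 -0.9925 -0.0022] z [ 0.8628  0.107  -0.4941] F [-0.4687  0.5932 -0.2049] op 0.4250061513363496
shift tool cm [-10.279  -0.113   5.78 ] turn [-0.001  0.004 -0.002] dist cm 11.793480461435692
```

```bash
python3 -m inch '[{"delta_pos":[-1.2,-0.1,0.68],"rotation":[0,0.004,0]},{"delta_pos":[-1.3,0,0.73],"rotation":[0,0,0]},{"delta_pos":[-1.3,0,0.73],"rotation":[0,0,0]},{"delta_pos":[-1.3,0,0.73],"rotation":[0,0,0]},{"delta_pos":[-1.3,0,0.73],"rotation":[0,0,0]},{"delta_pos":[-1.3,0,0.73],"rotation":[0,0,0]},{"delta_pos":[-1.3,0,0.73],"rotation":[0,0,0]},{"delta_pos":[-1,0,0.56],"rotation":[0,0,0]},{"delta_pos":[0,0,0],"rotation":[0,0,0]}]'; python3 o.py;  python3 - <<'E'
from plan import *
to([.5996,.0456,.044],.122,29.4)
from h import crop
from bench import camera
c=camera("top"); crop(c,"pics/t11.png",220,120,200,150,4)
c=camera("side"); crop(c,"pics/s11.png",180,90,200,150,4)
E
```

```text
time_s: 28.25
eef_pos: [0.6172, 0.0473, 0.0552]
eef_rot: [-0.032, 0.861, 0.052, 0.504]
wrist_force: [0.1, 0.5, -0.3]
opening: 0.427
t 28.25 q [-0.3143  0.4215  2.2812  2.5114  0.6786 -1.2774] p [0.6172 0.0473 0.0552]
grasp [0.6011 0.0453 0.0643] x [0.4857 0.0582 0.8722] y [ 0.1223 -0.9925 -0.0019] z [ 0.8655  0.1076 -0.4892] F [ 0.1293  0.529  -0.3179] op 0.4267274601320907
shift tool cm [-1.847 -0.046  0.872] turn [-0.001 -0.002 -0.001] dist cm 2.0429841480565107
```

View pics/t11.png

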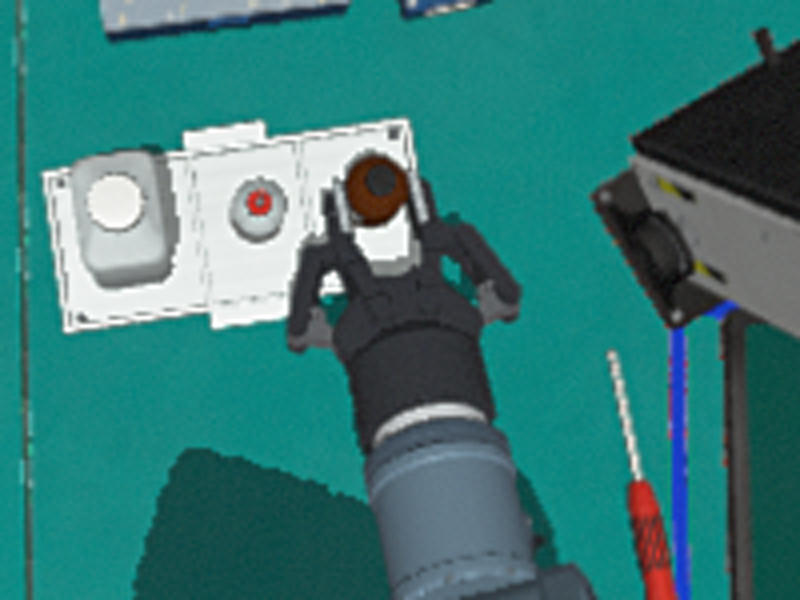

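View pics/s11.png

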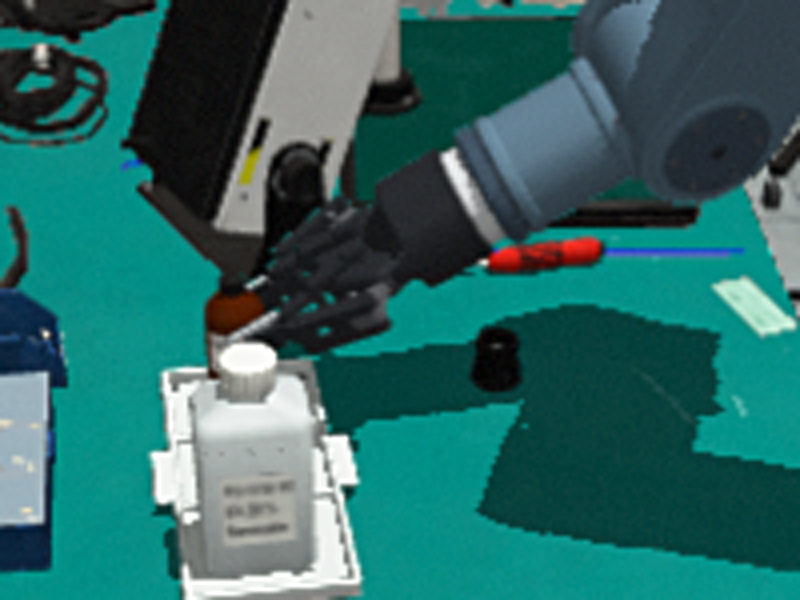

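The amber bottle is upright over the end bay, with the fingers clear of the needle bottle. Lowering in small steps.

```bash
python3 -m inch '[{"delta_pos":[-0.7,0,0.35],"rotation":[0,0,0]},{"delta_pos":[-0.7,0,0.35],"rotation":[0,0,0]},{"delta_pos":[0,0,0],"rotation":[0,0,0]}]'; python3 -m inch '[{"delta_pos":[-0.2,0,0.1],"rotation":[0,0,0]},{"delta_pos":[0,0,0],"rotation":[0,0,0]}]'; python3 -m inch '[{"delta_pos":[-0.15,0,0.08],"rotation":[0,0,0]},{"delta_pos":[0,0,0],"rotation":[0,0,0]}]'
```

```text
time_s: 28.65
eef_pos: [0.6159, 0.0469, 0.0394]
eef_rot: [-0.031, 0.861, 0.052, 0.504]
wrist_force: [-0.7, -0.1, -1.0]
opening: 0.428
time_s: 28.85
eef_pos: [0.6161, 0.0468, 0.0379]
eef_rot: [-0.031, 0.861, 0.052, 0.505]
wrist_force: [0.2, 0.9, -0.4]
opening: 0.426
time_s: 29.05
eef_pos: [0.6162, 0.0468, 0.0364]
eef_rot: [-0.031, 0.861, 0.052, 0.505]
wrist_force: [0.0, 0.0, -0.4]
opening: 0.426
```

```bash
python3 -m inch '[{"delta_pos":[-0.15,0,0.08],"rotation":[0,0,0]},{"delta_pos":[0,0,0],"rotation":[0,0,0]}]'; python3 o.py
```

```text
time_s: 29.25
eef_pos: [0.6165, 0.0467, 0.0351]
eef_rot: [-0.031, 0.861, 0.052, 0.505]
wrist_force: [0.0, 0.2, -0.3]
opening: 0.426
t 29.25 q [-0.3158  0.4915  2.2681  2.551   0.7274 -1.3306] p [0.6165 0.0467 0.0351]
grasp [0.6003 0.0447 0.0442] x [0.4836 0.059  0.8733] y [ 0.1216 -0.9926 -0.0002] z [ 0.8668  0.1063 -0.4872] F [ 0.0401  0.2325 -0.2509] op 0.42602014040681296
```

```bash
python3 -m inch '[{"delta_pos":[-0.15,0,0.08],"rotation":[0,0,0]},{"delta_pos":[0,0,0],"rotation":[0,0,0]}]'; python3 -m inch '[{"delta_pos":[-0.15,0,0.08],"rotation":[0,0,0]},{"delta_pos":[0,0,0],"rotation":[0,0,0]}]'
```

```text
time_s: 29.45
eef_pos: [0.6172, 0.0468, 0.035]
eef_rot: [-0.031, 0.86, 0.053, 0.507]
wrist_force: [-5.5, -0.2, 10.8]
opening: 0.427
time_s: 29.65
eef_pos: [0.6179, 0.0468, 0.0349]
eef_rot: [-0.031, 0.859, 0.053, 0.509]
wrist_force: [-11.8, -1.1, 22.4]
opening: 0.427
```

```bash
python3 -m inch '[{"delta_pos":[0.2,0,-0.1],"rotation":[0,0,0]},{"delta_pos":[0,0,0],"rotation":[0,0,0]}]'; python3 -m inch '[{"delta_pos":[0,0,0],"rotation":[0,0,0]},{"delta_pos":[0,0,0],"rotation":[0,0,0]},{"delta_pos":[0,0,0],"rotation":[0,0,0]}]' 5.2
python3 - <<'E'
from h import crop
from bench import camera
c=camera("top"); crop(c,"pics/t12.png",220,120,200,150,4)
E
```

```text
time_s: 29.85
eef_pos: [0.617, 0.0467, 0.0349]
eef_rot: [-0.031, 0.86, 0.053, 0.506]
wrist_force: [-4.4, -1.3, 8.4]
opening: 0.43
time_s: 30.15
eef_pos: [0.6159, 0.0468, 0.033]
eef_rot: [-0.031, 0.861, 0.052, 0.504]
wrist_force: [0.3, 0.2, 0.3]
opening: 0.609
```

View pics/t12.png

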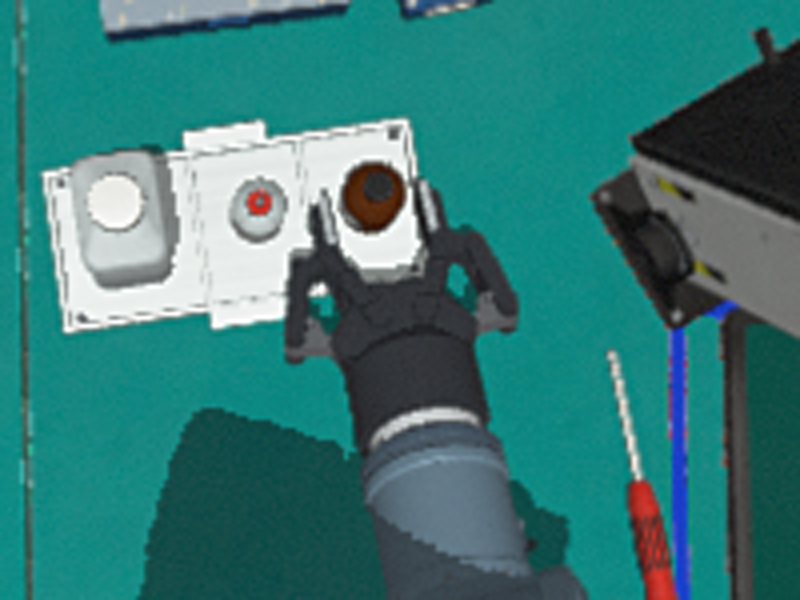

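The amber bottle stands free between the fingers. Backing out along the tool axis.

```bash
python3 -m inch '[{"delta_pos":[0,0,-0.7],"rotation":[0,0,0]},{"delta_pos":[0,0,-1.5],"rotation":[0,0,0]},{"delta_pos":[0,0,-2],"rotation":[0,0,0]},{"delta_pos":[0,0,-2],"rotation":[0,0,0]},{"delta_pos":[0,0,-2],"rotation":[0,0,0]},{"delta_pos":[0,0,-1.5],"rotation":[0,0,0]},{"delta_pos":[0,0,0],"rotation":[0,0,0]}]'; python3 -m inch '[{"delta_pos":[1.2,0,-0.7],"rotation":[0,0,0]},{"delta_pos":[1.2,0,-0.7],"rotation":[0,0,0]},{"delta_pos":[1.2,0,-0.7],"rotation":[0,0,0]},{"delta_pos":[0,0,0],"rotation":[0,0,0]},{"delta_pos":[0,0,0],"rotation":[0,0,0]}]'; python3 o.py
python3 - <<'E'
from h import *
from bench import camera
import cv2
c=camera("top"); cv2.imwrite("pics/t13.png",c["color"][:,:,::-1])
s=camera("side"); cv2.imwrite("pics/s13.png",s["color"][:,:,::-1])
crop(s,"pics/s13c.png",180,140,200,150,4)
crop(c,"pics/t13c.png",220,120,200,150,4)
E
```

```text
time_s: 30.9
eef_pos: [0.5306, 0.0366, 0.0811]
eef_rot: [-0.031, 0.861, 0.052, 0.505]
wrist_force: [0.7, -0.2, -0.5]
opening: 0.609
time_s: 31.4
eef_pos: [0.5318, 0.0363, 0.1228]
eef_rot: [-0.031, 0.861, 0.053, 0.505]
wrist_force: [-0.1, 0.4, -0.3]
opening: 0.608
t 31.4 q [-0.4697  0.0174  2.5262  2.1591  0.6252 -1.0054] p [0.5318 0.0363 0.1228]
grasp [0.5156 0.0343 0.1319] x [0.4836 0.0599 0.8732] y [ 0.1218 -0.9926  0.0006] z [ 0.8668  0.106  -0.4873] F [-0.1166  0.3606 -0.3244] op 0.6079138634434467
```

View pics/t13.png

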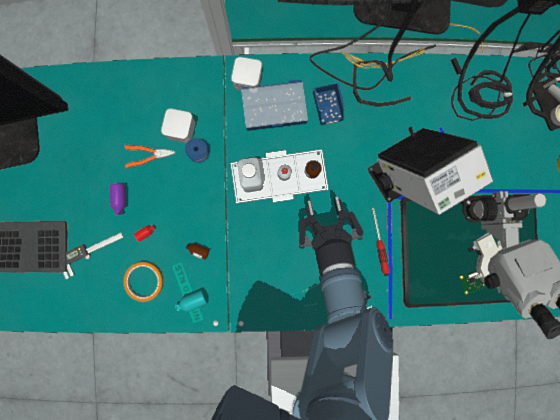

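View pics/s13c.png

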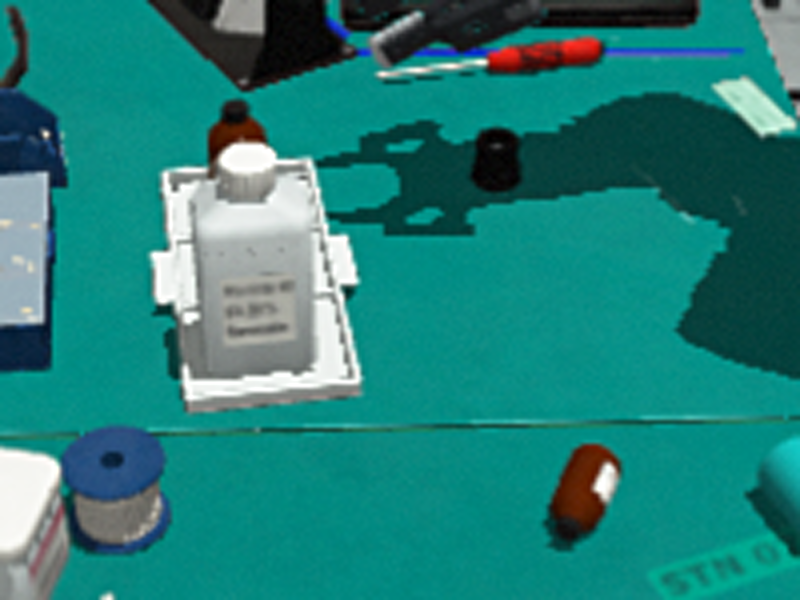

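View pics/t13c.png

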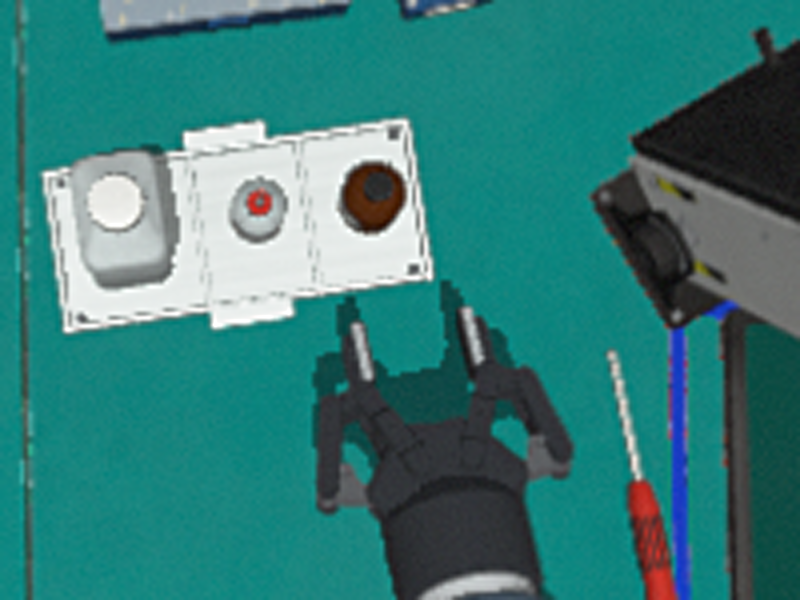

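Both bottles stand upright in their bays. The needle bottle, loupe, spool and screwdriver have not moved, and the gripper is well clear. Handing in.

```bash
python3 -c "
from bench import *
print(hand_in())"
```

```text
the job is handed in; nothing more can be done
None
```

Both bottles are standing upright where you asked: the large white one in the wide bay, placed first, then the larger amber one in the empty narrow bay at the -y end. I handed in at about 31.5 s of the 64 s allowed.

- **How it was done:** I gripped each bottle across its width with the tool tilted back. I turned it upright in the air, lowered it until it touched the tray floor, and opened the fingers only partly to stay clear of the needle bottle.
- **Forces:** The highest wrist force I saw was about 22 N down, as the amber bottle touched the floor, plus a 12 N sideways push.
- **Last checks:** The final top and side pictures show both bottles upright and inside their bays. The needle bottle, loupe, spool, screwdriver and the look-alike bottles are where they started, and the gripper is clear with no force on it. In the side view the white bottle partly hides the amber one, so its base was only seen from above.
- **What disagreed:** The two cameras differed by about 5 mm in y on the tray's position, so I aimed at the average. The gripper also stopped 4–10 mm short of the commanded grasp points; I measured this and allowed for it when placing the bottles.

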